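# Set up two lost-wax casting flasks from the trimming fixture

### The job

Set up both rings for casting. Swing the trimming fixture's cover right back past upright so that it stays open, lift out the two wax ring patterns and stand each upright on its foot in the middle of its own red rubber base: the tall green signet ring on the larger base, the short blue band ring on the smaller one. Then lower the wide flask over the signet ring and the narrow flask over the band ring until each sits flat inside the rim of its base, never tipping a wax over; leave the cover open and do not disturb the flux pot or the dropper bottle.

Things in the scene. Friction and masses are not known exactly. Their poses are not given: they have to be found in the camera images.
- fixture: Hinged trimming fixture, fixed: aluminium bed 92 x 124 mm (x by y), top face 18 mm above the bench, with a windowed steel cover. Origin: centre of its underside, z up. Pockets at x = 0, y = +30 and -30 mm hold the wax feet (either wax in either pocket), pocket floors 12 mm above the bench. The closed cover holds the feet down and spans x = -38 to +48 mm; the rings stick out through its windows.
- cover (a joint): Angle of the fixture's cover, rad: 0 shut, 1.57 upright, 2.05 at its stop, leaning back. Swings freely (0.22 kg); falls shut if let go before upright, stays open after 1.65. Hinge: along the fixture's y at x = +48 mm, 21.5 mm above the bench. Grip: red round bar along y, 13 mm thick, 42 mm long, when shut at x = -70 mm, 39.5 mm above the bench; 25 mm free between bar and plate.
- signet_wax: Tall green wax pattern, 62 mm: a signet ring standing on a stem with a round foot 30 mm wide, 4.5 mm thick at its edge. Ring 20 mm in diameter, 9 mm wide along the pattern's x, its centre 46 mm above the underside; flat head on top 12 mm along x, 15 mm along y. Origin: centre of the foot's underside; z up; x about parallel to the fixture's x. Take it along its x. About 30 g.
- band_wax: Short blue wax pattern, 40 mm tall: a plain band ring standing on a stem with a round foot 30 mm wide, 4.5 mm thick at its edge. Ring 20 mm in diameter, 9 mm wide along the pattern's x, its centre 30 mm above the underside. Origin: centre of the foot's underside; z up; x about parallel to the fixture's x. Take it along its x. About 30 g.
- large_flask: Wide steel casting flask: a plain tube open at both ends, standing upright, outer diameter 66 mm, wall 2.5 mm, 78 mm tall. Origin: centre of its lower end; z along the tube. About 0.22 kg. Keep the gripper clear of the fixed round bur stand: 195 mm wide, 110 mm high (its tools stand higher), centred at x 0.45, y 0.17 m.
- small_flask: Narrow steel casting flask: a plain tube open at both ends, standing upright, outer diameter 58 mm, wall 2.5 mm, 52 mm tall. Origin: centre of its lower end; z along the tube. About 0.22 kg. (Beyond the flasks a black motor, 100 mm wide, hangs 0.395 m above the bench, centred at x 0.62, y 0.36 m, its handpiece under it down to 0.08 m above the bench.)
- large_base: Larger dark red rubber sprue base, fixed: a round dish, flat floor 6 mm above the bench and 74 mm across, rim flaring to 82 mm inside and 94 mm outside at its top, 14 mm above the bench. A pale circle 42 mm across marks the middle. Origin: centre of its underside, z up. Takes the signet wax and the wide flask.
- small_base: Smaller dark red rubber sprue base, fixed: a round dish, flat floor 6 mm above the bench and 64 mm across, rim flaring to 72 mm inside and 84 mm outside at its top, 14 mm above the bench. A pale circle 42 mm across marks the middle. Origin: centre of its underside, z up. Takes the band wax and the narrow flask.
- flux_pot: Small round brown stone flux pot, 53 mm in diameter, 32 mm high, a bystander. Origin: centre of its underside.
- dropper_bottle: White dropper bottle with a teal cap and a needle tip, 47 mm in diameter, 136 mm tall, a bystander. Origin: centre of its underside. (Right of the work an orange lamp shade, 290 mm wide, hangs 0.24 m above the bench, centred at x 0.50, y -0.64 m.)

How it is judged:
By the outcome, as a careful person would: the job done as asked, in the order asked, and still so for the second after the job is handed in, with the robot touching nothing.
It also fails if it takes over 134 s, if anything falls off the work surface, if the arm or the gripper's body presses on something with over 40 N, if the wrist force passes 120 N, or if a joint passes its speed limit or range.

### The arm

A 6-joint arm with a two-finger parallel gripper is mounted at the origin on a cart in front of the work surface, level with it; the furniture and walls round the work are solid. World frame = base frame: x ahead of the robot, y to its left, z up, the work surface at z = 0. Lengths are in mm, angles in rad, forces in N, time in s.
With the tool pointing down it reaches from about 300 to 875 mm from the base axis. Payload 4.2 kg.
Tool frame: the origin (TCP) lies midway between the tips of the shut fingers; the grasp point (between the pads) lies 19 mm behind it; z points along the fingers, y is the line along which they close (so a half turn about z gives the same grasp; the last joint's range is limited). The gripper opens to 85 mm and grips with 20 to 120 N. Pads are 22 mm wide; open, the fingers measure 114 mm over their backs; the gripper's body (76 mm by 85 mm) begins 54 mm behind the grasp point. The pads swing forward as they close: fully open they stand 13 mm farther back than shut.
Start: joints at [1.126, 0.32, 1.565, -0, 1.257, -0.02], TCP at [236.983, 523.909, 231.338] pointing down, gripper open.
Joint ranges: [-3.11, 3.11], [-0.84, 2.01], [0.21, 2.61], [-1.34, 4.49], [0.05, 2.63], [-2.56, 2.56]. Speed limits (rad/s): [2.57, 2.57, 3.14, 3.14, 3.14, 3.14].

### API

Orientations are given as [roll, pitch, yaw] about the fixed x, y, z axes, in that order (R = Rz(yaw) Ry(pitch) Rx(roll)).
In Python, from workcell import ctrl, imaging gives the robot as it stands.
- The arm moves only by the tool send_rows, never from a script. Its argument "plan" is a list of rows, each an object of numbers: "rx", "ry", "rz": the turn, a rotation vector about the tool's x, y, z in degrees; "x", "y", "z": the shift along the tool's x, y, z in mm; "grip": the opening in per cent of the stroke, from 0 (shut) to 100 (fully open). A call has exactly 10 rows; each row shifts and turns the commanded pose from where the row before left it, along the tool's axes as they then stand; what a row does not reach is not made up. A row lasts 1/12 s, in which the tool goes at most 41.7 mm and 7.16 degrees, less where a joint would pass 70% of its speed; a pose out of reach is approached as far as the arm can. A call is refused whole if a number of a shift passes 41.7 or a number of a turn 7.16, either way. A call with a gripper value outside its range is refused whole. The fingers move at their own pace and stop on an object; "force" is the grip in N (left out, the last holds). Time passes only in rows, so rows that do not move let the fingers close, or fill a call up. It gives the time, the measured TCP pose, the force, the opening and the grip force at its end, in the units of the state.
- ctrl.read_state(): the state, without advancing time (a new reading comes with each control period).
- imaging.camera(name): name is "scene" or "side" or "wrist"; returns the picture (384x512x3 uint8, blue, green, red); there is no depth.
- imaging.camera_info(name): a dict with "fx", "fy", "cx", "cy" (pixels), "k1" (the pictures are not rectified: a ray, as slopes to the right and down, at radius r is drawn at 1 + k1 r^2 times it, then the intrinsics apply), "R" (3x3) and "t" (3): a world point X has camera coordinates R X + t. Camera axes: x right, y down, z forward; pixel columns grow to the right and rows downward; lengths in mm; the calibration is good to about 2 mm. A picture is of the moment at which its call begins: read the wrist's pose just before it. camera_info takes no time and is no camera call; for the wrist camera it gives the pose at the moment of the call.
- ctrl.close_job(): hands the job in; it is judged then, once.
The state is a dict: "time": time; "qpos": joint angles; "joint_velocities": joint speeds; "joint_torque": joint torques, N m; "position": TCP position; "tcp_rot": TCP orientation; "wrist_force": force on the tool from outside, world axes, zero at the start; "torque": the same for the moment, N m; "opening": finger opening in mm; "grasp_force": force on a finger pad.
Only numpy, scipy, OpenCV 4.12 (cv2) and the standard library are available. Lean on these libraries where they do the work, as an engineer would, in place of code of your own. Each camera call takes 0.05 s, during which the arm holds its last target. There are 200 camera calls.

## Working session

There is one attempt and no reset: what is moved stays moved. The work goes in short steps, Python scripts to look and compute and a tool call to move; the robot and the scene stay as the last step left them, time stands still between calls to the robot, and variables do not carry over. Pictures are saved under pics/ and viewed, at most 14 in all, crops included, and the job is handed in when it is done.

Besides the shell and the picture viewer there is one more tool, called by a JSON object that holds its "name" and its "arguments", one argument or row to a line. send_rows: Moves the arm, as the interface text tells. Its arguments: {"type":"object","properties":{"plan":{"type":"array","items":{"type":"object","properties":{"rx":{"type":"number"},"ry":{"type":"number"},"rz":{"type":"number"},"x":{"type":"number"},"y":{"type":"number"},"z":{"type":"number"},"grip":{"type":"number"}}}},"force":{"type":"number"}},"required":["plan"]}

```bash
ls; mkdir -p pics
cat > h.py <<'E'
import numpy as np, cv2
from workcell import ctrl, imaging
def grab(n):
    i=imaging.camera_info(n); return imaging.camera(n).copy(), i
def ray(i,u,v):
    a=np.array([(u-i['cx'])/i['fx'],(v-i['cy'])/i['fy']]); s=a.copy()
    for _ in range(20): s=a/(1+i['k1']*(s@s))
    R=np.array(i['R']); t=np.array(i['t']); return -R.T@t, R.T@np.array([s[0],s[1],1.])
def onz(i,u,v,z):
    o,d=ray(i,u,v); return o+d*(z-o[2])/d[2]
def proj(i,X):
    c=np.array(i['R'])@np.array(X,float)+np.array(i['t']); s=c[:2]/c[2]; s=s*(1+i['k1']*(s@s))
    return np.array([s[0]*i['fx']+i['cx'],s[1]*i['fy']+i['cy']])
E
python3 - <<'E'
from h import *
for n in ['scene','side','wrist']:
    im,i=grab(n); cv2.imwrite(f'pics/{n}0.png',cv2.resize(im,(800,600))); o,d=ray(i,i['cx'],i['cy']); print(n,o,d,i['fx'],i['k1'])
s=ctrl.read_state(); print(s)
E
```

```text
pics
scene [-19.96877205 775.66875345 537.39167272] [ 0.54040743 -0.71398121 -0.44518607] 418.358819038884 -0.15030775211061806
side [ 172.25233427 -713.74712154  581.02608097] [ 0.42454652  0.73079652 -0.53450603] 353.55864933462675 0.031086337367390256
wrist [174.22700662 551.79428191 373.06085704] [ 0.24421248 -0.11187163 -0.96324712] 293.8725609882463 -0.02218072022728841
{'time': 0.15, 'qpos': array([ 1.12597687e+00,  3.20119600e-01,  1.56536919e+00,  3.02428549e-05,
        1.25743077e+00, -1.99908688e-02]), 'joint_velocities': array([ 0.00037185, -0.00247573, -0.00328709, -0.000511  ,  0.00064794,
        0.00027376]), 'joint_torque': array([-2.23752736e-04, -4.15843999e+01, -2.34346193e+01,  5.29580075e-05,
        5.99167033e-03, -2.89906654e-05]), 'position': array([236.82691448, 523.57127885, 230.7015343 ]), 'tcp_rot': array([-3.14026659e+00, -5.52761120e-05,  2.71675469e+00]), 'wrist_force': array([-0.32045871,  0.29060374,  0.31622384]), 'torque': array([ 0.02760092,  0.02042802, -0.05096454]), 'grasp_force': 0.0, 'opening': 85.09344783695731}
```

View pics/scene0.png

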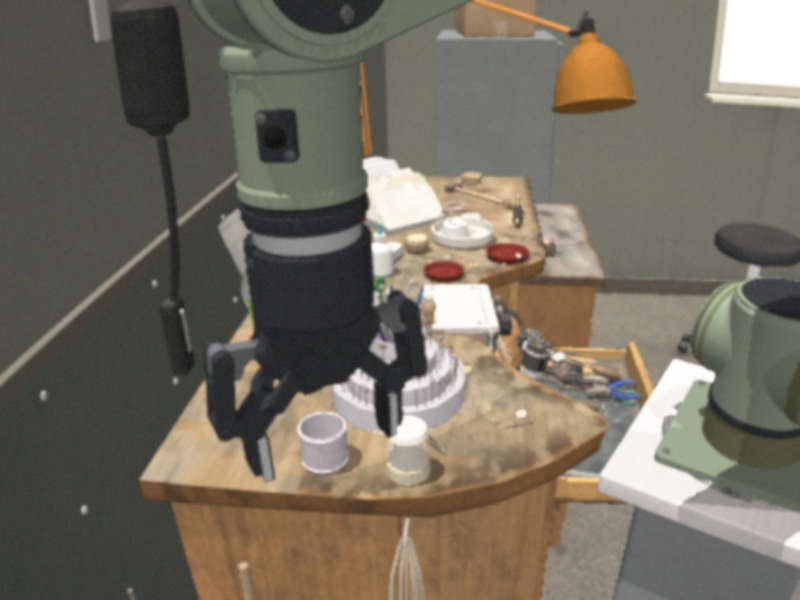

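View pics/side0.png

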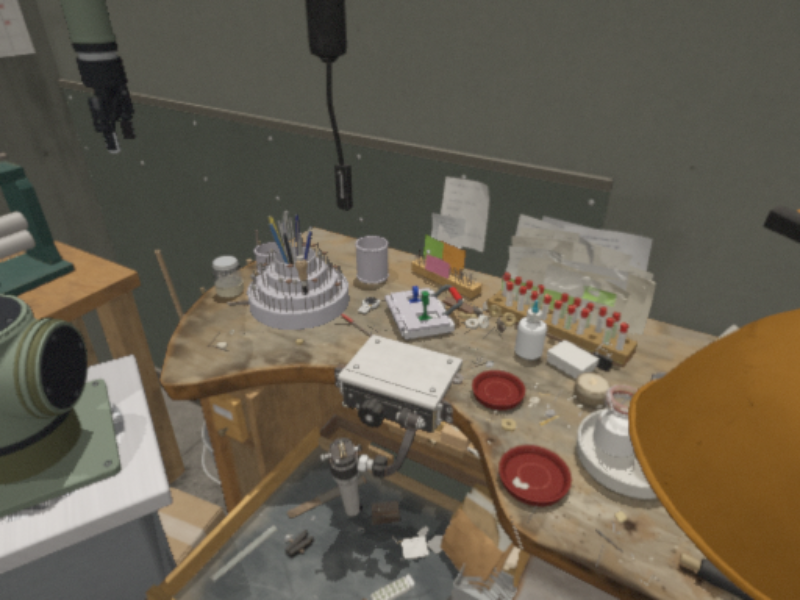

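View pics/wrist0.png

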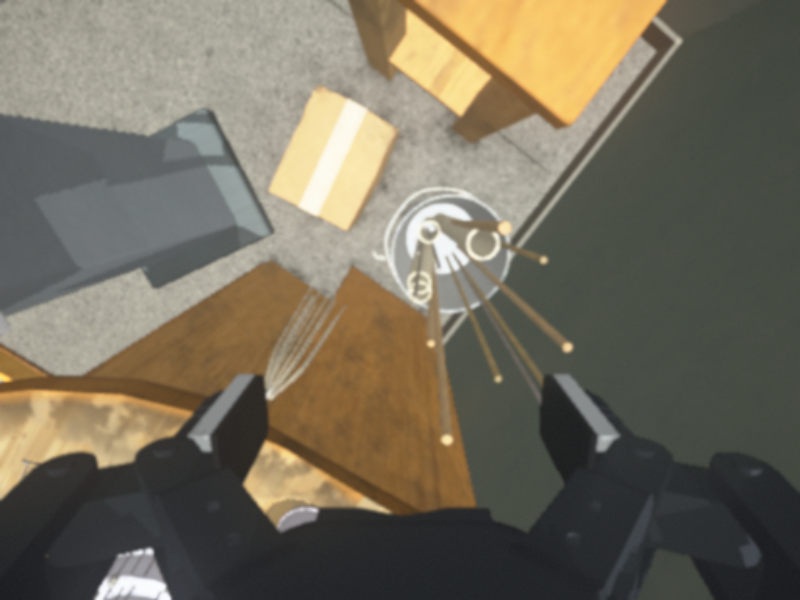

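The side view (800x600 scale) shows the fixture at (420,312) with the blue wax at (415,293) and green at (425,305). The red bar is near (460,297), the bases are at (498,390) and (535,475), and one flask is at (372,260) with another behind the bur stand at (268,255). The bottle is at (531,338) and the pot at (592,390). The scene view has the near flask at (323,443). The wrist view shows only floor.

Run:
```python
from h import *
im,i=grab('side'); f=.64
hsv=cv2.cvtColor(im,cv2.COLOR_BGR2HSV)
def P(n,u,v,z): print(n,onz(i,u*f,v*f,z).round(0))
P('flaskA base',372,283,0);P('flaskA top',372,242,78);P('flaskA top L',356,242,78);P('flaskA top R',388,242,78);P('flaskB top',268,247,52);P('bur',298,318,0)
P('bottle',531,358,0);P('pot',592,402,0)
print('bur ctr proj',proj(i,[450,170,0])/f)
for n,m,z in [('red',(((hsv[...,0]<6)|(hsv[...,0]>174))&(hsv[...,1]>150)),14),('green',(abs(hsv[...,0].astype(int)-65)<15)&(hsv[...,1]>150),50),('blue',(abs(hsv[...,0].astype(int)-115)<12)&(hsv[...,1]>130),35)]:
    nn,l,st,c=cv2.connectedComponentsWithStats(m.astype(np.uint8))
    for k in range(1,nn):
        if st[k,4]>15 and 380<c[k][0]/f*1+0 or st[k,4]>25: print(n,st[k],(c[k]/f).round(0),onz(i,*c[k],z).round(0))
si,sc=grab('scene')
print('scene flask top',onz(sc,323*f,424*f,52).round(),onz(sc,323*f,424*f,78).round(), 'bottom',onz(sc,325*f,468*f,0).round())
c=im[150:240,230:330]; cv2.imwrite('pics/fix.png',cv2.resize(c,(800,720//1))[:600] if 0 else cv2.resize(c,(660,594),interpolation=cv2.INTER_CUBIC))
```

```text
flaskA base [605. 169.   0.]
flaskA top [621. 197.  78.]
flaskA top L [593. 213.  78.]
flaskA top R [650. 181.  78.]
flaskB top [444. 329.  52.]
bur [427. 123.   0.]
bottle [ 726. -183.    0.]
pot [ 735. -311.    0.]
bur ctr proj [300.65324427 302.71710337]
red [333 180   7   8  25] [525. 287.] [854. -15.  14.]
red [288 184   7   8  32] [454. 293.] [718.  35.  14.]
red [355 189   8   8  26] [561. 301.] [878. -89.  14.]
red [372 198   5   5  16] [584. 313.] [ 888. -141.   14.]
red [389 204   4   5  16] [610. 322.] [ 905. -185.   14.]
red [303 238  33  24 605] [498. 389.] [ 617. -231.   14.]
red [ 320  286   45   38 1184] [535. 474.] [ 558. -382.   14.]
blue [263 184   5   9  22] [415. 295.] [628.  38.  35.]
scene flask top [442. 324.  52.] [417. 348.  78.] bottom [430. 341.   0.]
```

View pics/fix.png

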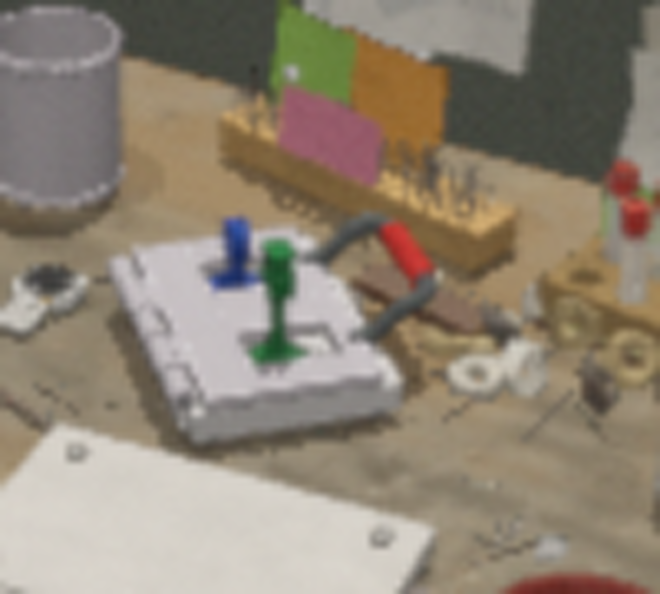

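The crop shows the cover shut, with its hinge at the left towards the robot and the red bar at far right, crop (405,250). Blue is in the back pocket and green in the front one. Next I turn the tool to yaw 90°, lift, and go over the fixture.

{"name": "send_rows", "arguments": {
  "plan": [
    {"rz":6.57,"z":-10,"grip":100},
    {"rz":6.57,"z":-10,"grip":100},
    {"rz":6.57,"z":-10,"grip":100},
    {"rz":6.57,"z":-10,"grip":100},
    {"rz":6.57,"z":-10,"grip":100},
    {"rz":6.57,"z":-10,"grip":100},
    {"rz":6.57,"z":-10,"grip":100},
    {"rz":6.57,"z":-10,"grip":100},
    {"rz":6.57,"z":-10,"grip":100},
    {"rz":6.57,"z":-10,"grip":100}
  ]
}}

```text
$.plan[0]: bad value
```

{"name": "send_rows", "arguments": {
  "plan": [
    {"x":-24,"y":20.5},
    {"x":-24,"y":20.5},
    {"x":-24,"y":20.5},
    {"x":-24,"y":20.5},
    {"x":-24,"y":20.5},
    {"x":-24,"y":20.5},
    {"x":-24,"y":20.5},
    {"x":-24,"y":20.5},
    {"x":-24,"y":20.5},
    {"x":-24,"y":20.5}
  ]
}}

```text
$.plan[0]: bad value
```

{"name": "send_rows", "arguments": {
  "plan": [
    {"x":-24,"y":20.5},
    {"x":-24,"y":20.5},
    {"x":-24,"y":20.5},
    {"x":-24,"y":20.5},
    {"x":-24,"y":20.5},
    {"x":-24,"y":20.5},
    {"x":-24,"y":20.5},
    {"x":-24,"y":20.5},
    {"x":-24,"y":20.5},
    {"x":-24,"y":20.5}
  ]
}}

```text
$.plan[0]: bad value
```

{"name": "send_rows", "arguments": {
  "plan": [
    {"z":13},
    {"z":13},
    {"z":13},
    {"z":13},
    {"z":13},
    {"z":13},
    {"z":13},
    {"z":13},
    {"z":13},
    {"z":13}
  ]
}}

```text
$.plan[0]: bad value
```

Run:
```python
from h import *
im,i=grab('wrist'); cv2.imwrite('pics/w1.png',cv2.resize(im,(800,600))); cv2.imwrite('w1raw.png',im); import pickle; pickle.dump(i,open('w1.pkl','wb'))
s=ctrl.read_state(); print(s['time'],s['position'],s['tcp_rot'],s['qpos'],s['wrist_force'])
```

```text
0.3 [236.91653954 523.77111786 231.00361148] [-3.14098177e+00 -3.55378286e-05  2.71674843e+00] [ 1.12598873e+00  3.19918774e-01  1.56488862e+00  2.45311482e-05
  1.25739673e+00 -1.99709566e-02] [-0.00342225  0.03851431  0.41521755]
```

View pics/w1.png

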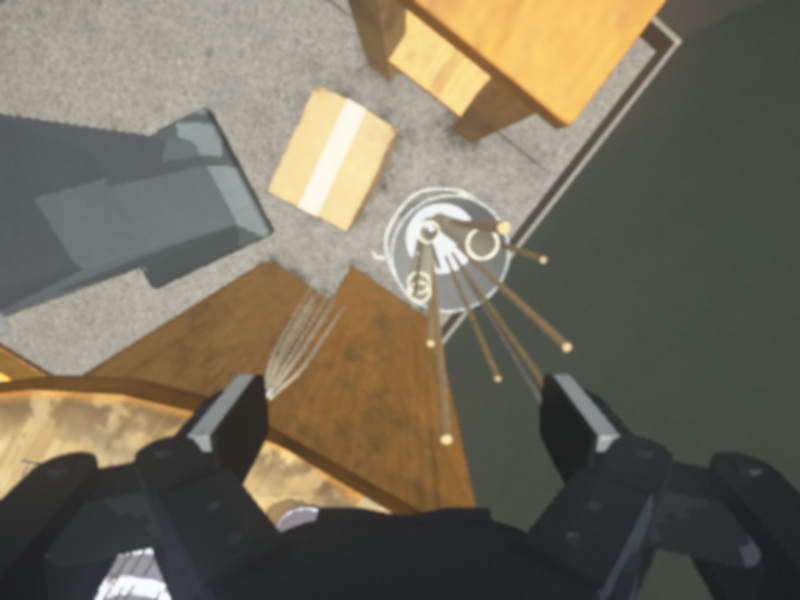

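The arm has not moved, so this picture is the same as the first wrist view. Rows apparently need all seven fields.

{"name": "send_rows", "arguments": {
  "plan": [
    {"x":0,"y":0,"z":-10,"rx":0,"ry":0,"rz":6.57,"grip":100},
    {"x":0,"y":0,"z":-10,"rx":0,"ry":0,"rz":6.57,"grip":100},
    {"x":0,"y":0,"z":-10,"rx":0,"ry":0,"rz":6.57,"grip":100},
    {"x":0,"y":0,"z":-10,"rx":0,"ry":0,"rz":6.57,"grip":100},
    {"x":0,"y":0,"z":-10,"rx":0,"ry":0,"rz":6.57,"grip":100},
    {"x":0,"y":0,"z":-10,"rx":0,"ry":0,"rz":6.57,"grip":100},
    {"x":0,"y":0,"z":-10,"rx":0,"ry":0,"rz":6.57,"grip":100},
    {"x":0,"y":0,"z":-10,"rx":0,"ry":0,"rz":6.57,"grip":100},
    {"x":0,"y":0,"z":-10,"rx":0,"ry":0,"rz":6.57,"grip":100},
    {"x":0,"y":0,"z":-10,"rx":0,"ry":0,"rz":6.57,"grip":100}
  ]
}}

```text
time: 1.13
position: [236.9, 523.8, 331.7]
tcp_rot: [-3.142, 0.0, 1.564]
wrist_force: [0.4, 0.5, -0.3]
opening: 85.4
grasp_force: 0.0
```

{"name": "send_rows", "arguments": {
  "plan": [
    {"x":-24,"y":20.5,"z":0,"rx":0,"ry":0,"rz":0,"grip":100},
    {"x":-24,"y":20.5,"z":0,"rx":0,"ry":0,"rz":0,"grip":100},
    {"x":-24,"y":20.5,"z":0,"rx":0,"ry":0,"rz":0,"grip":100},
    {"x":-24,"y":20.5,"z":0,"rx":0,"ry":0,"rz":0,"grip":100},
    {"x":-24,"y":20.5,"z":0,"rx":0,"ry":0,"rz":0,"grip":100},
    {"x":-24,"y":20.5,"z":0,"rx":0,"ry":0,"rz":0,"grip":100},
    {"x":-24,"y":20.5,"z":0,"rx":0,"ry":0,"rz":0,"grip":100},
    {"x":-24,"y":20.5,"z":0,"rx":0,"ry":0,"rz":0,"grip":100},
    {"x":-24,"y":20.5,"z":0,"rx":0,"ry":0,"rz":0,"grip":100},
    {"x":-24,"y":20.5,"z":0,"rx":0,"ry":0,"rz":0,"grip":100}
  ]
}}

```text
time: 1.97
position: [442.5, 282.4, 331.4]
tcp_rot: [3.141, -0.0, 1.57]
wrist_force: [0.7, 1.1, -0.2]
opening: 85.0
grasp_force: 0.0
```

{"name": "send_rows", "arguments": {
  "plan": [
    {"x":-24,"y":20.5,"z":0,"rx":0,"ry":0,"rz":0,"grip":100},
    {"x":-24,"y":20.5,"z":0,"rx":0,"ry":0,"rz":0,"grip":100},
    {"x":-24,"y":20.5,"z":0,"rx":0,"ry":0,"rz":0,"grip":100},
    {"x":-24,"y":20.5,"z":0,"rx":0,"ry":0,"rz":0,"grip":100},
    {"x":-24,"y":20.5,"z":0,"rx":0,"ry":0,"rz":0,"grip":100},
    {"x":-24,"y":20.5,"z":0,"rx":0,"ry":0,"rz":0,"grip":100},
    {"x":-24,"y":20.5,"z":0,"rx":0,"ry":0,"rz":0,"grip":100},
    {"x":-24,"y":20.5,"z":0,"rx":0,"ry":0,"rz":0,"grip":100},
    {"x":-24,"y":20.5,"z":0,"rx":0,"ry":0,"rz":0,"grip":100},
    {"x":-24,"y":20.5,"z":0,"rx":0,"ry":0,"rz":0,"grip":100}
  ]
}}

```text
time: 2.8
position: [647.4, 42.2, 331.2]
tcp_rot: [-3.141, -0.0, 1.57]
wrist_force: [0.3, 0.6, 1.2]
opening: 85.2
grasp_force: 0.0
```

{"name": "send_rows", "arguments": {
  "plan": [
    {"x":0,"y":0,"z":13,"rx":0,"ry":0,"rz":0,"grip":100},
    {"x":0,"y":0,"z":13,"rx":0,"ry":0,"rz":0,"grip":100},
    {"x":0,"y":0,"z":13,"rx":0,"ry":0,"rz":0,"grip":100},
    {"x":0,"y":0,"z":13,"rx":0,"ry":0,"rz":0,"grip":100},
    {"x":0,"y":0,"z":13,"rx":0,"ry":0,"rz":0,"grip":100},
    {"x":0,"y":0,"z":13,"rx":0,"ry":0,"rz":0,"grip":100},
    {"x":0,"y":0,"z":13,"rx":0,"ry":0,"rz":0,"grip":100},
    {"x":0,"y":0,"z":13,"rx":0,"ry":0,"rz":0,"grip":100},
    {"x":0,"y":0,"z":13,"rx":0,"ry":0,"rz":0,"grip":100},
    {"x":0,"y":0,"z":13,"rx":0,"ry":0,"rz":0,"grip":100}
  ]
}}

```text
time: 3.63
position: [646.6, 43.6, 200.6]
tcp_rot: [-3.141, -0.0, 1.57]
wrist_force: [0.1, -0.1, -0.6]
opening: 85.8
grasp_force: 0.0
```

Run:
```python
from h import *
im,i=grab('wrist'); cv2.imwrite('pics/w2.png',cv2.resize(im,(800,600))); cv2.imwrite('w2raw.png',im); import pickle; pickle.dump(i,open('w2.pkl','wb'))
s=ctrl.read_state(); print(s['time'],s['position'],s['tcp_rot'],s['qpos'],s['wrist_force'])
```

```text
3.6833 [645.0441355   43.56955619 197.47885982] [-3.13583299e+00  1.86891278e-04  1.57011822e+00] [4.96033578e-02 4.56064746e-01 1.43665316e+00 1.08191046e-04
 1.25463653e+00 5.02480701e-02] [-0.79227249 -0.37911318 -1.39207892]
```

View pics/w2.png

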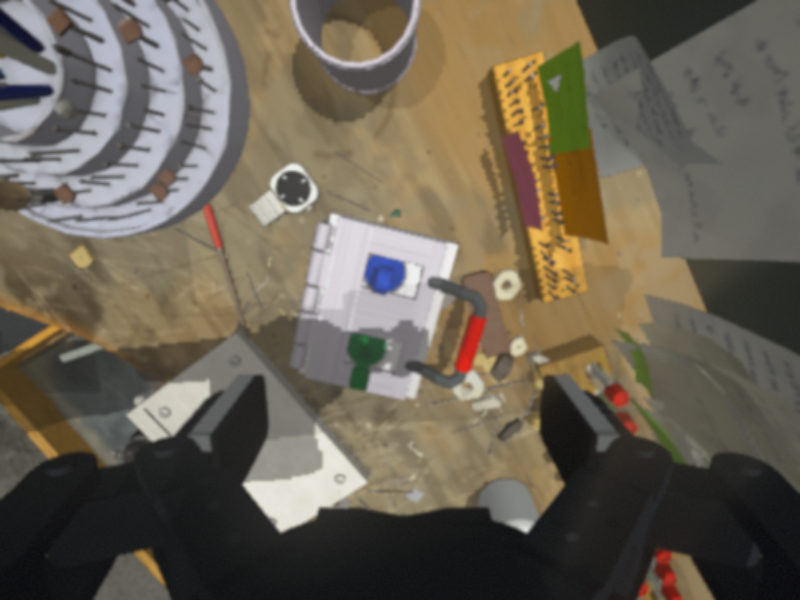

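The wrist view from above shows the fixture cover with corners at about (333,215), (457,242), (415,398) and (293,370). The red bar is at (471,345), blue wax at (384,273), green at (366,350), and the large flask at the top (357,30).

Run:
```python
from h import *
import pickle
im=cv2.imread('w2raw.png'); i=pickle.load(open('w2.pkl','rb')); f=.64
hsv=cv2.cvtColor(im,cv2.COLOR_BGR2HSV); H=hsv[...,0].astype(int); S=hsv[...,1]
red=(((H<6)|(H>174))&(S>150)).astype(np.uint8); red[:, :285]=0; red[:,320:]=0; red[:190]=0;red[250:]=0
c=max(cv2.findContours(red,0,2)[0],key=cv2.contourArea)
r=cv2.minAreaRect(c); b=cv2.boxPoints(r); print('bar px',r)
ctr=onz(i,*r[0],39.5); print('bar',ctr.round(1))
b=[onz(i,*p,39.5)[:2] for p in b]; print([np.linalg.norm(b[k]-b[(k+1)%4]).round(1) for k in range(4)], [np.degrees(np.arctan2(*(b[(k+1)%4]-b[k])[::-1])).round(1) for k in range(4)])
C=[onz(i,u*f,v*f,20)[:2] for u,v in [(333,215),(457,242),(415,398),(293,370)]]
print('corners',np.round(C,1)); print([ (np.linalg.norm(C[(k+1)%4]-C[k]).round(1),np.degrees(np.arctan2(*(C[(k+1)%4]-C[k])[::-1])).round(1)) for k in range(4)])
for n,h,z in [('g',65,70),('b',117,48)]:
    m=((abs(H-h)<14)&(S>120)).astype(np.uint8); m[:140]=0; m[:,:200]=0; m[:,300:]=0;
    c=max(cv2.findContours(m,0,2)[0],key=cv2.contourArea); x=cv2.boundingRect(c); print(n,x,cv2.contourArea(c),onz(i,x[0]+x[2]/2,x[1]+x[3]/2,z).round(1))
```

```text
bar px ((300.6324462890625, 220.19459533691406), (10.440048217773438, 36.61369705200195), 17.10272979736328)
bar [692.7  -3.7  39.5]
[np.float64(42.3), np.float64(11.5), np.float64(42.4), np.float64(11.9)] [np.float64(75.7), np.float64(-17.7), np.float64(-103.8), np.float64(161.7)]
corners [[597.1  84.4]
 [683.8  65.5]
 [655.  -55.8]
 [561.7 -32.2]]
[(np.float64(88.7), np.float64(-12.3)), (np.float64(124.7), np.float64(-103.4)), (np.float64(96.2), np.float64(165.8)), (np.float64(121.9), np.float64(73.1))]
g (225, 237, 9, 11) 40.0 [616.9 -16.2  70. ]
b (234, 164, 24, 23) 389.5 [633.5  48.4  48. ]
```

{"name": "send_rows", "arguments": {
  "plan": [
    {"x":0,"y":0,"z":0,"rx":0,"ry":0,"rz":7,"grip":28},
    {"x":0,"y":0,"z":0,"rx":0,"ry":0,"rz":7,"grip":28},
    {"x":-7,"y":11.3,"z":15,"rx":0,"ry":0,"rz":0,"grip":28},
    {"x":-7,"y":11.3,"z":15,"rx":0,"ry":0,"rz":0,"grip":28},
    {"x":-7,"y":11.3,"z":15,"rx":0,"ry":0,"rz":0,"grip":28},
    {"x":-7,"y":11.3,"z":15,"rx":0,"ry":0,"rz":0,"grip":28},
    {"x":-7,"y":11.3,"z":15,"rx":0,"ry":0,"rz":0,"grip":28},
    {"x":0,"y":0,"z":15,"rx":0,"ry":0,"rz":0,"grip":28},
    {"x":0,"y":0,"z":15,"rx":0,"ry":0,"rz":0,"grip":28},
    {"x":0,"y":0,"z":10,"rx":0,"ry":0,"rz":0,"grip":28}
  ]
}}

```text
time: 4.52
position: [692.4, -5.4, 82.3]
tcp_rot: [-3.137, 0.001, 1.326]
wrist_force: [0.4, 0.4, 0.1]
opening: 24.0
grasp_force: 0.0
```

Run:
```python
from h import *
im,i=grab('wrist'); i=imaging.camera_info('wrist'); im=imaging.camera('wrist').copy()
cv2.imwrite('pics/w3.png',cv2.resize(im,(800,600)))
s=ctrl.read_state(); print(s['time'],s['position'],s['tcp_rot'],s['opening'])
hsv=cv2.cvtColor(im,cv2.COLOR_BGR2HSV); H=hsv[...,0].astype(int); S=hsv[...,1]
red=(((H<6)|(H>174))&(S>150)).astype(np.uint8)
for c in cv2.findContours(red,0,2)[0]:
  if cv2.contourArea(c)>60:
    r=cv2.minAreaRect(c); print(r,onz(i,*r[0],39.5).round(1))
```

```text
4.6167 [691.62415272  -4.83142118  82.54178955] [-3.13567282e+00  1.33928769e-03  1.32573615e+00] 23.718540391636644
((433.65380859375, 303.2691955566406), (25.238859176635742, 5.824352264404297), 33.690067291259766) [ 798.8 -100.6   39.5]
((411.75006103515625, 285.2500305175781), (21.21320343017578, 16.263456344604492), 45.0) [784.6 -81.5  39.5]
((464.23590087890625, 289.924560546875), (90.81523132324219, 23.01947593688965), 60.945396423339844) [821.3 -94.9  39.5]
((437.0, 236.0), (18.0, 22.0), 0.0) [805.2 -47.3  39.5]
((260.5, 214.5), (61.0, 19.0), 90.0) [692.5  -3.3  39.5]
((4.769225120544434, 166.15382385253906), (27.180307388305664, 7.765801906585693), 56.30992889404297) [539.5  68.5  39.5]
```

View pics/w3.png

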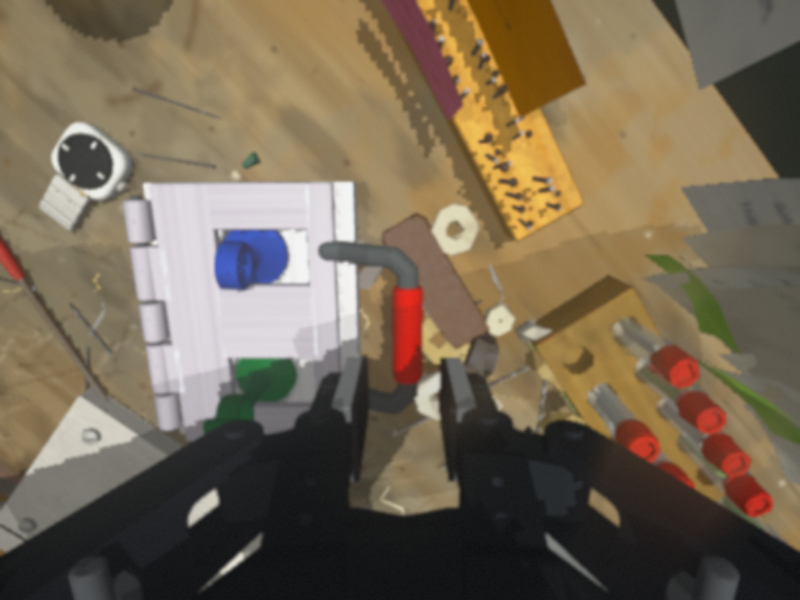

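The bar (407,335) lies squarely between the fingers. Now I descend and grip.

{"name": "send_rows", "arguments": {
  "plan": [
    {"x":0,"y":0.5,"z":10,"rx":0,"ry":0,"rz":0,"grip":28},
    {"x":1,"y":0,"z":10,"rx":0,"ry":0,"rz":0,"grip":28},
    {"x":0,"y":0,"z":10,"rx":0,"ry":0,"rz":0,"grip":28},
    {"x":0,"y":0,"z":10,"rx":0,"ry":0,"rz":0,"grip":28},
    {"x":0,"y":0,"z":8,"rx":0,"ry":0,"rz":0,"grip":28},
    {"x":0,"y":0,"z":6,"rx":0,"ry":0,"rz":0,"grip":28},
    {"x":0,"y":0,"z":3,"rx":0,"ry":0,"rz":0,"grip":28},
    {"x":0,"y":0,"z":0,"rx":0,"ry":0,"rz":0,"grip":28},
    {"x":0,"y":0,"z":0,"rx":0,"ry":0,"rz":0,"grip":28},
    {"x":0,"y":0,"z":0,"rx":0,"ry":0,"rz":0,"grip":28}
  ]
}}

```text
time: 5.45
position: [694.2, -3.2, 29.9]
tcp_rot: [3.14, -0.0, 1.326]
wrist_force: [0.4, 0.9, 0.1]
opening: 24.2
grasp_force: 0.0
```

{"name": "send_rows", "arguments": {
  "plan": [
    {"x":0,"y":0,"z":0,"rx":0,"ry":0,"rz":0,"grip":5},
    {"x":0,"y":0,"z":0,"rx":0,"ry":0,"rz":0,"grip":5},
    {"x":0,"y":0,"z":0,"rx":0,"ry":0,"rz":0,"grip":5},
    {"x":0,"y":0,"z":0,"rx":0,"ry":0,"rz":0,"grip":5},
    {"x":0,"y":0,"z":0,"rx":0,"ry":0,"rz":0,"grip":5},
    {"x":0,"y":0,"z":0,"rx":0,"ry":0,"rz":0,"grip":5},
    {"x":0,"y":0,"z":0,"rx":0,"ry":0,"rz":0,"grip":5},
    {"x":0,"y":0,"z":0,"rx":0,"ry":0,"rz":0,"grip":5},
    {"x":0,"y":0,"z":0,"rx":0,"ry":0,"rz":0,"grip":5},
    {"x":0,"y":0,"z":0,"rx":0,"ry":0,"rz":0,"grip":5}
  ],
  "force": 30
}}

```text
time: 6.28
position: [693.2, -2.9, 30.0]
tcp_rot: [-3.141, -0.0, 1.326]
wrist_force: [-3.8, 1.0, 5.8]
opening: 11.9
grasp_force: 29.7
```

{"name": "send_rows", "arguments": {
  "plan": [
    {"x":0,"y":-2.2,"z":-10.8,"rx":0,"ry":0,"rz":0,"grip":5},
    {"x":0,"y":-3.2,"z":-10.6,"rx":0,"ry":0,"rz":0,"grip":5},
    {"x":0,"y":-4.1,"z":-10.3,"rx":0,"ry":0,"rz":0,"grip":5},
    {"x":0,"y":-5.0,"z":-9.8,"rx":0,"ry":0,"rz":0,"grip":5},
    {"x":0,"y":-5.9,"z":-9.3,"rx":0,"ry":0,"rz":0,"grip":5},
    {"x":0,"y":-6.8,"z":-8.7,"rx":0,"ry":0,"rz":0,"grip":5},
    {"x":0,"y":-7.5,"z":-8.1,"rx":0,"ry":0,"rz":0,"grip":5},
    {"x":0,"y":-8.3,"z":-7.3,"rx":0,"ry":0,"rz":0,"grip":5},
    {"x":0,"y":-8.9,"z":-6.5,"rx":0,"ry":0,"rz":0,"grip":5},
    {"x":0,"y":-9.5,"z":-5.7,"rx":0,"ry":0,"rz":0,"grip":5}
  ]
}}

```text
time: 7.12
position: [637.3, 11.0, 120.3]
tcp_rot: [3.13, -0.001, 1.326]
wrist_force: [7.0, -3.2, 5.7]
opening: 11.8
grasp_force: 29.2
```

{"name": "send_rows", "arguments": {
  "plan": [
    {"x":0,"y":-10,"z":-4.8,"rx":0,"ry":0,"rz":0,"grip":5},
    {"x":0,"y":-10.3,"z":-3.8,"rx":0,"ry":0,"rz":0,"grip":5},
    {"x":0,"y":-10.7,"z":-2.9,"rx":0,"ry":0,"rz":0,"grip":5},
    {"x":0,"y":-10.9,"z":-1.9,"rx":0,"ry":0,"rz":0,"grip":5},
    {"x":0,"y":-11,"z":-0.9,"rx":0,"ry":0,"rz":0,"grip":5},
    {"x":0,"y":-11,"z":0.2,"rx":0,"ry":0,"rz":0,"grip":5},
    {"x":0,"y":-11,"z":1.2,"rx":0,"ry":0,"rz":0,"grip":5},
    {"x":0,"y":-10.8,"z":2.2,"rx":0,"ry":0,"rz":0,"grip":5},
    {"x":0,"y":-10.6,"z":3.2,"rx":0,"ry":0,"rz":0,"grip":5},
    {"x":0,"y":-10.2,"z":4.1,"rx":0,"ry":0,"rz":0,"grip":5}
  ]
}}

```text
time: 7.95
position: [530.1, 37.7, 121.3]
tcp_rot: [3.14, -0.001, 1.326]
wrist_force: [0.7, -0.0, 2.4]
opening: 11.5
grasp_force: 32.4
```

Run:
```python
from h import *
im,i=grab('side')
cv2.imwrite('pics/s4.png',cv2.resize(im[110:270,200:400],(800,640))[:600])
s=ctrl.read_state(); print(s['time'],s['position'],s['tcp_rot'],s['opening'],s['wrist_force'])
```

```text
8.0 [527.05696238  38.36532416 120.16532761] [-3.13809336e+00 -2.19793863e-04  1.32563029e+00] 11.606028512458144 [-2.41362684  1.98774766  1.99780323]
```

View pics/s4.png

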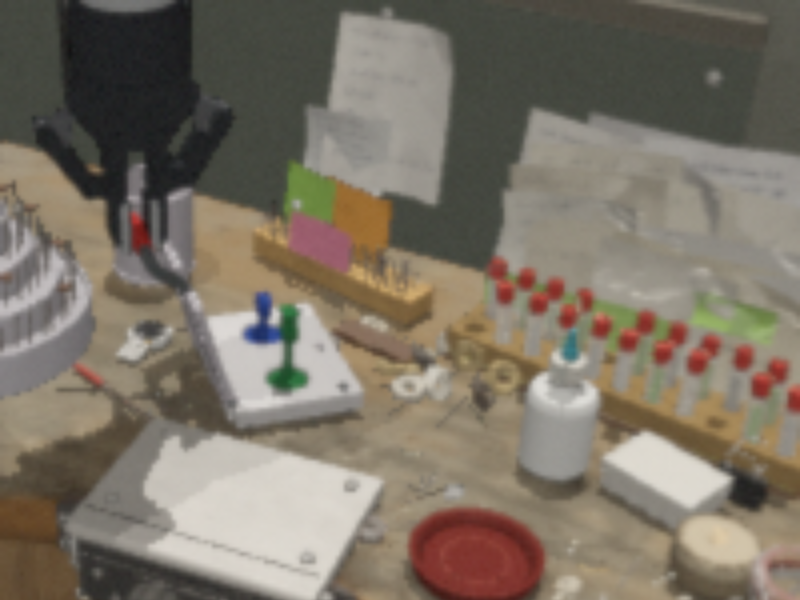

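The cover is swung back with its bar at (135,235) in the fingers, and both waxes are still standing. I release and rise.

{"name": "send_rows", "arguments": {
  "plan": [
    {"x":0,"y":0,"z":0,"rx":0,"ry":0,"rz":0,"grip":30},
    {"x":0,"y":0,"z":0,"rx":0,"ry":0,"rz":0,"grip":30},
    {"x":0,"y":0,"z":0,"rx":0,"ry":0,"rz":0,"grip":30},
    {"x":0,"y":0,"z":0,"rx":0,"ry":0,"rz":0,"grip":30},
    {"x":0,"y":0,"z":-10,"rx":0,"ry":0,"rz":0,"grip":30},
    {"x":0,"y":0,"z":-15,"rx":0,"ry":0,"rz":0,"grip":30},
    {"x":0,"y":0,"z":-15,"rx":0,"ry":0,"rz":0,"grip":30},
    {"x":0,"y":0,"z":-15,"rx":0,"ry":0,"rz":0,"grip":30},
    {"x":0,"y":0,"z":-15,"rx":0,"ry":0,"rz":0,"grip":30},
    {"x":0,"y":0,"z":-10,"rx":0,"ry":0,"rz":0,"grip":30}
  ]
}}

```text
time: 8.83
position: [531.9, 37.5, 202.0]
tcp_rot: [3.139, -0.001, 1.326]
wrist_force: [-0.3, -0.2, 0.6]
opening: 25.6
grasp_force: 0.0
```

{"name": "send_rows", "arguments": {
  "plan": [
    {"x":0,"y":11,"z":0,"rx":0,"ry":0,"rz":0,"grip":35},
    {"x":0,"y":11,"z":0,"rx":0,"ry":0,"rz":0,"grip":35},
    {"x":0,"y":11,"z":0,"rx":0,"ry":0,"rz":0,"grip":35},
    {"x":0,"y":11,"z":0,"rx":0,"ry":0,"rz":0,"grip":35},
    {"x":0,"y":11,"z":0,"rx":0,"ry":0,"rz":0,"grip":35},
    {"x":0,"y":11,"z":0,"rx":0,"ry":0,"rz":0,"grip":35},
    {"x":0,"y":11,"z":0,"rx":0,"ry":0,"rz":0,"grip":35},
    {"x":0,"y":11,"z":0,"rx":0,"ry":0,"rz":0,"grip":35},
    {"x":0,"y":11,"z":0,"rx":0,"ry":0,"rz":0,"grip":35},
    {"x":0,"y":0,"z":0,"rx":0,"ry":0,"rz":0,"grip":35}
  ]
}}

```text
time: 9.67
position: [629.1, 12.8, 198.5]
tcp_rot: [3.142, 0.0, 1.325]
wrist_force: [-0.6, 0.7, -0.2]
opening: 29.9
grasp_force: 0.0
```

Run:
```python
from h import *
im,i=grab('wrist'); i=imaging.camera_info('wrist'); im=imaging.camera('wrist').copy()
cv2.imwrite('pics/w5.png',cv2.resize(im,(800,600)))
s=ctrl.read_state(); print(s['time'],s['position'],s['tcp_rot'],s['opening'])
hsv=cv2.cvtColor(im,cv2.COLOR_BGR2HSV); H=hsv[...,0].astype(int); S=hsv[...,1]
for n,h,z in [('g',65,[16.5,74]),('b',117,[16.5,52])]:
    m=((abs(H-h)<14)&(S>110)).astype(np.uint8)
    for c in cv2.findContours(m,0,2)[0]:
      if cv2.contourArea(c)>60:
        x=cv2.boundingRect(c); r=cv2.minAreaRect(c); print(n,x,r,cv2.contourArea(c),[onz(i,*r[0],zz).round(1)[:2] for zz in z])
```

```text
9.7667 [626.9985172   13.33064423 198.75379597] [-3.13968816e+00  2.65270488e-04  1.32534526e+00] 29.961103440094913
g (245, 188, 23, 25) ((256.646484375, 199.60189819335938), (24.022415161132812, 21.78777313232422), 61.38954162597656) 287.0 [array([618. , -15.6]), array([622.6,   1.2])]
b (243, 134, 26, 25) ((255.9499969482422, 145.65000915527344), (24.349536895751953, 24.033309936523438), 18.43494987487793) 450.5 [array([632.3,  44.6]), array([633.6,  48.4])]
b (0, 75, 21, 7) ((10.0, 78.0), (6.0, 20.0), 90.0) 94.0 [array([398.4, 177.2]), array([425.3, 166.5])]
```

View pics/w5.png

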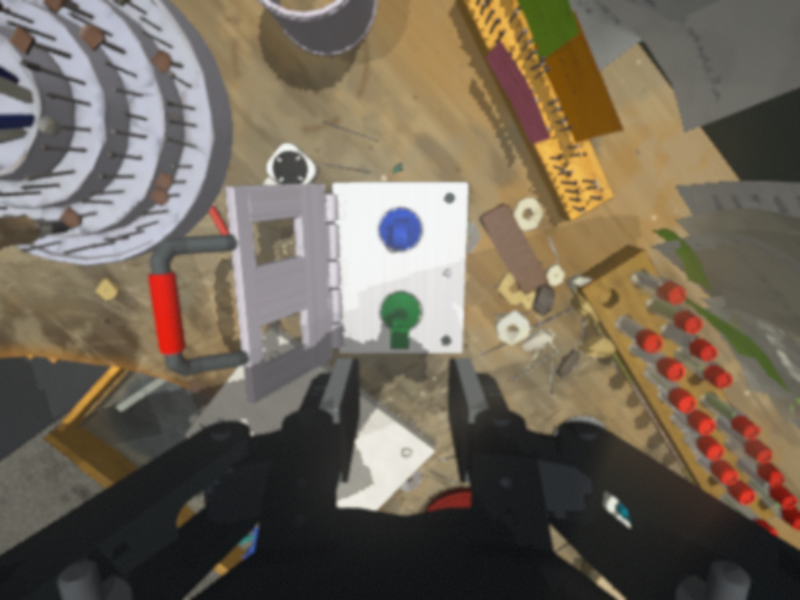

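The cover rests open at its stop, with the bar at (167,313). Green foot is at (401,313) and blue at (400,230). I take the signet first.

{"name": "send_rows", "arguments": {
  "plan": [
    {"x":-10,"y":-1,"z":10,"rx":0,"ry":0,"rz":0,"grip":35},
    {"x":-10,"y":-1,"z":15,"rx":0,"ry":0,"rz":0,"grip":35},
    {"x":-10.5,"y":-1,"z":15,"rx":0,"ry":0,"rz":0,"grip":35},
    {"x":0,"y":0,"z":15,"rx":0,"ry":0,"rz":0,"grip":35},
    {"x":0,"y":0,"z":15,"rx":0,"ry":0,"rz":0,"grip":35},
    {"x":0,"y":0,"z":15,"rx":0,"ry":0,"rz":0,"grip":35},
    {"x":0,"y":0,"z":5,"rx":0,"ry":0,"rz":0,"grip":35},
    {"x":0,"y":0,"z":0,"rx":0,"ry":0,"rz":0,"grip":35},
    {"x":0,"y":0,"z":0,"rx":0,"ry":0,"rz":0,"grip":35},
    {"x":0,"y":0,"z":0,"rx":0,"ry":0,"rz":0,"grip":35}
  ]
}}

```text
time: 10.6
position: [617.1, -15.2, 110.9]
tcp_rot: [3.14, -0.0, 1.326]
wrist_force: [1.0, -0.3, -0.7]
opening: 29.9
grasp_force: 0.0
```

Run:
```python
from h import *
i=imaging.camera_info('wrist'); im=imaging.camera('wrist').copy()
cv2.imwrite('pics/w6.png',cv2.resize(im,(800,600)))
s=ctrl.read_state(); p=s['position'];print(s['time'],p,s['tcp_rot'],s['opening'])
hsv=cv2.cvtColor(im,cv2.COLOR_BGR2HSV); H=hsv[...,0].astype(int); S=hsv[...,1]
m=((abs(H-65)<14)&(S>110)).astype(np.uint8)
for c in cv2.findContours(m,0,2)[0]:
  if cv2.contourArea(c)>30: r=cv2.boundingRect(c); print(r,[onz(i,r[0]+q*r[2],r[1]+r[3]/2,zz).round(1)[:2] for zz in (16.5,70) for q in (0,.5,1)])
for q in ([617.8,-15.8,74],[617.8,-15.8,16.5]): print(proj(i,q))
```

```text
10.65 [617.21076358 -15.27466415 110.99095437] [ 3.13953690e+00 -5.45046689e-04  1.32586732e+00] 29.933464228543407
(243, 179, 33, 50) [array([602.5, -19.3]), array([616.1, -22.7]), array([629.6, -26.1]), array([609.4,  -3.4]), array([619.9,  -6.1]), array([630.4,  -8.7])]
[260.05441097 220.44533918]
[259.51705736 195.9413814 ]
```

View pics/w6.png

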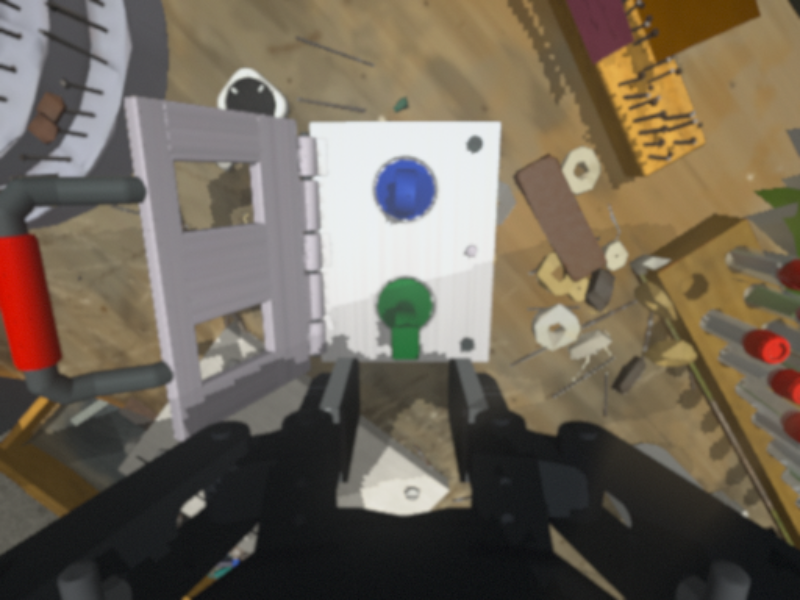

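The signet foot is centred at (405,303), as predicted, so I descend and grip.

{"name": "send_rows", "arguments": {
  "plan": [
    {"x":-0.5,"y":0.5,"z":10,"rx":0,"ry":0,"rz":0,"grip":35},
    {"x":0,"y":0,"z":14,"rx":0,"ry":0,"rz":0,"grip":35},
    {"x":0,"y":0,"z":14,"rx":0,"ry":0,"rz":0,"grip":35},
    {"x":0,"y":0,"z":14,"rx":0,"ry":0,"rz":0,"grip":35},
    {"x":0,"y":0,"z":10,"rx":0,"ry":0,"rz":0,"grip":35},
    {"x":0,"y":0,"z":6,"rx":0,"ry":0,"rz":0,"grip":35},
    {"x":0,"y":0,"z":4,"rx":0,"ry":0,"rz":0,"grip":35},
    {"x":0,"y":0,"z":0,"rx":0,"ry":0,"rz":0,"grip":35},
    {"x":0,"y":0,"z":0,"rx":0,"ry":0,"rz":0,"grip":35},
    {"x":0,"y":0,"z":0,"rx":0,"ry":0,"rz":0,"grip":35}
  ]
}}

```text
time: 11.48
position: [617.5, -15.9, 38.5]
tcp_rot: [3.14, -0.0, 1.326]
wrist_force: [0.2, -1.0, -0.6]
opening: 30.1
grasp_force: 0.0
```

{"name": "send_rows", "arguments": {
  "plan": [
    {"x":0,"y":0,"z":0,"rx":0,"ry":0,"rz":0,"grip":20},
    {"x":0,"y":0,"z":0,"rx":0,"ry":0,"rz":0,"grip":12},
    {"x":0,"y":0,"z":0,"rx":0,"ry":0,"rz":0,"grip":8},
    {"x":0,"y":0,"z":0,"rx":0,"ry":0,"rz":0,"grip":4},
    {"x":0,"y":0,"z":0,"rx":0,"ry":0,"rz":0,"grip":2},
    {"x":0,"y":0,"z":0,"rx":0,"ry":0,"rz":0,"grip":2},
    {"x":0,"y":0,"z":0,"rx":0,"ry":0,"rz":0,"grip":2},
    {"x":0,"y":0,"z":0,"rx":0,"ry":0,"rz":0,"grip":2},
    {"x":0,"y":0,"z":0,"rx":0,"ry":0,"rz":0,"grip":2},
    {"x":0,"y":0,"z":0,"rx":0,"ry":0,"rz":0,"grip":2}
  ],
  "force": 25
}}

```text
time: 12.32
position: [617.6, -16.0, 38.4]
tcp_rot: [3.14, -0.0, 1.326]
wrist_force: [1.0, -0.0, 4.8]
opening: 11.2
grasp_force: 24.5
```

{"name": "send_rows", "arguments": {
  "plan": [
    {"x":0,"y":0,"z":-4,"rx":0,"ry":0,"rz":0,"grip":2},
    {"x":0,"y":0,"z":-8,"rx":0,"ry":0,"rz":0,"grip":2},
    {"x":0,"y":0,"z":-14,"rx":0,"ry":0,"rz":0,"grip":2},
    {"x":0,"y":0,"z":-20,"rx":0,"ry":0,"rz":0,"grip":2},
    {"x":0,"y":0,"z":-24,"rx":0,"ry":0,"rz":0,"grip":2},
    {"x":0,"y":0,"z":-24,"rx":0,"ry":0,"rz":0,"grip":2},
    {"x":0,"y":0,"z":-24,"rx":0,"ry":0,"rz":0,"grip":2},
    {"x":0,"y":0,"z":-20,"rx":0,"ry":0,"rz":0,"grip":2},
    {"x":0,"y":0,"z":-14,"rx":0,"ry":0,"rz":0,"grip":2},
    {"x":0,"y":0,"z":-8,"rx":0,"ry":0,"rz":0,"grip":2}
  ]
}}

```text
time: 13.15
position: [617.2, -15.9, 200.1]
tcp_rot: [3.139, -0.001, 1.326]
wrist_force: [0.9, -0.0, 0.6]
opening: 11.3
grasp_force: 24.4
```

{"name": "send_rows", "arguments": {
  "plan": [
    {"x":-6,"y":2,"z":0,"rx":0,"ry":0,"rz":0,"grip":2},
    {"x":-14,"y":5,"z":0,"rx":0,"ry":0,"rz":0,"grip":2},
    {"x":-18,"y":6,"z":0,"rx":0,"ry":0,"rz":0,"grip":2},
    {"x":-18,"y":6,"z":0,"rx":0,"ry":0,"rz":0,"grip":2},
    {"x":-18,"y":6,"z":0,"rx":0,"ry":0,"rz":0,"grip":2},
    {"x":-18,"y":6,"z":0,"rx":0,"ry":0,"rz":0,"grip":2},
    {"x":-18,"y":6,"z":0,"rx":0,"ry":0,"rz":0,"grip":2},
    {"x":-18,"y":6,"z":0,"rx":0,"ry":0,"rz":0,"grip":2},
    {"x":-14,"y":5,"z":0,"rx":0,"ry":0,"rz":0,"grip":2},
    {"x":-7,"y":3,"z":0,"rx":0,"ry":0,"rz":0,"grip":2}
  ]
}}

```text
time: 13.98
position: [629.5, -175.6, 196.1]
tcp_rot: [-3.139, 0.001, 1.324]
wrist_force: [1.0, 1.1, -0.6]
opening: 11.4
grasp_force: 24.4
```

```bash
cat > base.py <<'E'
from h import *
i=imaging.camera_info('wrist'); im=imaging.camera('wrist').copy(); cv2.imwrite('last.png',im)
s=ctrl.read_state(); p=s['position'];print(s['time'],p,s['tcp_rot'],s['opening'],s['wrist_force'])
hsv=cv2.cvtColor(im,cv2.COLOR_BGR2HSV); H=hsv[...,0].astype(int); S=hsv[...,1]
m=(((H<8)|(H>172))&(S>120)&(hsv[...,2]>40)).astype(np.uint8)
m=cv2.morphologyEx(m,cv2.MORPH_OPEN,np.ones((3,3)))
for c in cv2.findContours(m,cv2.RETR_EXTERNAL,cv2.CHAIN_APPROX_NONE)[0]:
  if cv2.contourArea(c)>400:
    P=np.array([onz(i,*q[0],14)[:2] for q in c.astype(float)])
    b=cv2.boundingRect(c); A=np.c_[2*P,np.ones(len(P))]; x=np.linalg.lstsq(A,(P**2).sum(1),rcond=None)[0]; r=np.sqrt(x[2]+x[:2]@x[:2])
    d=np.linalg.norm(P-x[:2],axis=1)-r
    k=abs(d)<4; x=np.linalg.lstsq(A[k],(P[k]**2).sum(1),rcond=None)[0]; r=np.sqrt(x[2]+x[:2]@x[:2])
    print(b,'centre',x[:2].round(1),'R',r.round(1),'rms',d.std().round(2),k.mean().round(2))
E
python3 base.py
```

```text
14.0333 [ 629.87190017 -176.04303841  196.37788376] [-3.13994507e+00  1.03734420e-03  1.32324292e+00] 11.104108864836228 [ 0.21843469 -0.57038602  0.25769625]
(238, 298, 41, 33) centre [ 580.5 -357.8] R 24.8 rms 2.73 0.87
(230, 181, 68, 57) centre [ 624.7 -219.3] R 35.9 rms 8.92 0.36
```

{"name": "send_rows", "arguments": {
  "plan": [
    {"x":-5,"y":-1,"z":0,"rx":0,"ry":0,"rz":0,"grip":2},
    {"x":-12,"y":-2,"z":0,"rx":0,"ry":0,"rz":0,"grip":2},
    {"x":-15,"y":-2,"z":0,"rx":0,"ry":0,"rz":0,"grip":2},
    {"x":-15,"y":-2,"z":0,"rx":0,"ry":0,"rz":0,"grip":2},
    {"x":-15,"y":-2,"z":0,"rx":0,"ry":0,"rz":0,"grip":2},
    {"x":-15,"y":-2,"z":0,"rx":0,"ry":0,"rz":0,"grip":2},
    {"x":-15,"y":-2,"z":0,"rx":0,"ry":0,"rz":0,"grip":2},
    {"x":-10,"y":-2,"z":0,"rx":0,"ry":0,"rz":0,"grip":2},
    {"x":-6,"y":-2,"z":0,"rx":0,"ry":0,"rz":0,"grip":2},
    {"x":0,"y":0,"z":0,"rx":0,"ry":0,"rz":0,"grip":2}
  ]
}}

```text
time: 14.87
position: [586.7, -275.0, 197.8]
tcp_rot: [-3.141, 0.0, 1.324]
wrist_force: [-0.5, -0.8, -0.7]
opening: 11.1
grasp_force: 24.4
```

```bash
python3 base.py; cp last.png pics/w7.png
```

```text
14.9167 [ 587.18595373 -274.04565471  197.75738625] [-3.14153300e+00 -5.09522093e-04  1.32455845e+00] 11.01199281784905 [ 0.04739175  0.08163932 -0.97043905]
(242, 81, 75, 77) centre [ 622.5 -223.5] R 40.1 rms 0.36 1.0
```

View pics/w7.png

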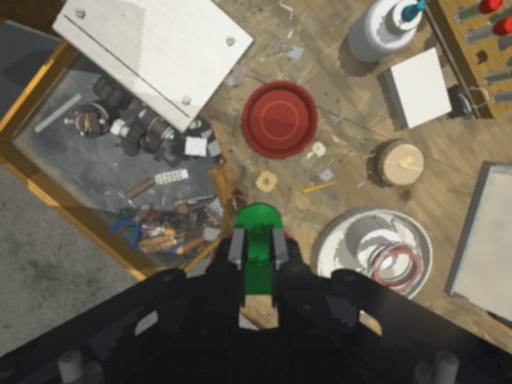

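The small base is at (280,120) px. The large base is hidden behind the held wax, so I sidestep to see it.

{"name": "send_rows", "arguments": {
  "plan": [
    {"x":-5,"y":-4,"z":0,"rx":0,"ry":0,"rz":0,"grip":2},
    {"x":-10,"y":-9,"z":0,"rx":0,"ry":0,"rz":0,"grip":2},
    {"x":-12,"y":-11,"z":0,"rx":0,"ry":0,"rz":0,"grip":2},
    {"x":-13,"y":-12,"z":0,"rx":0,"ry":0,"rz":0,"grip":2},
    {"x":-13,"y":-12,"z":0,"rx":0,"ry":0,"rz":0,"grip":2},
    {"x":-13,"y":-12,"z":0,"rx":0,"ry":0,"rz":0,"grip":2},
    {"x":-12,"y":-11,"z":0,"rx":0,"ry":0,"rz":0,"grip":2},
    {"x":-10,"y":-9,"z":0,"rx":0,"ry":0,"rz":0,"grip":2},
    {"x":-7,"y":-6,"z":0,"rx":0,"ry":0,"rz":0,"grip":2},
    {"x":0,"y":0,"z":0,"rx":0,"ry":0,"rz":0,"grip":2}
  ]
}}

```text
time: 15.75
position: [479.4, -345.9, 198.0]
tcp_rot: [-3.141, 0.0, 1.324]
wrist_force: [0.5, 0.4, -1.0]
opening: 11.3
grasp_force: 24.4
```

```bash
python3 base.py
```

```text
15.8 [ 480.47202834 -345.32425067  197.97653567] [ 3.14109870e+00 -2.47296863e-04  1.32428210e+00] 11.251566773483995 [ 0.00632889  0.29383803 -0.97425141]
(295, 142, 80, 77) centre [ 561.  -375.8] R 44.8 rms 0.4 1.0
(327, 0, 82, 68) centre [ 621.2 -227.2] R 38.0 rms 4.5 0.64
```

{"name": "send_rows", "arguments": {
  "plan": [
    {"x":-1,"y":6,"z":0,"rx":0,"ry":0,"rz":0,"grip":2},
    {"x":-1.4,"y":12,"z":10,"rx":0,"ry":0,"rz":0,"grip":2},
    {"x":-1.4,"y":14,"z":12,"rx":0,"ry":0,"rz":0,"grip":2},
    {"x":-1.4,"y":14,"z":14,"rx":0,"ry":0,"rz":0,"grip":2},
    {"x":-1.4,"y":14,"z":14,"rx":0,"ry":0,"rz":0,"grip":2},
    {"x":-1.4,"y":14,"z":14,"rx":0,"ry":0,"rz":0,"grip":2},
    {"x":-1.2,"y":8,"z":14,"rx":0,"ry":0,"rz":0,"grip":2},
    {"x":-0.4,"y":4,"z":14,"rx":0,"ry":0,"rz":0,"grip":2},
    {"x":0,"y":0,"z":14,"rx":0,"ry":0,"rz":0,"grip":2},
    {"x":0,"y":0,"z":14,"rx":0,"ry":0,"rz":0,"grip":2}
  ]
}}

```text
time: 16.63
position: [562.6, -374.5, 76.3]
tcp_rot: [-3.141, -0.0, 1.327]
wrist_force: [0.0, -0.2, -0.1]
opening: 11.3
grasp_force: 24.4
```

Run:
```python
from h import *
import time
P=[]
for k in range(3): imaging.camera('wrist'); P.append(ctrl.read_state()['position'])
print(np.mean(P,0))
```

```text
[ 560.99447234 -373.70511342   74.63379689]
```

{"name": "send_rows", "arguments": {
  "plan": [
    {"x":-1,"y":0.5,"z":6,"rx":0,"ry":0,"rz":0,"grip":2},
    {"x":-1,"y":0,"z":8,"rx":0,"ry":0,"rz":0,"grip":2},
    {"x":0,"y":0,"z":8,"rx":0,"ry":0,"rz":0,"grip":2},
    {"x":0,"y":0,"z":6,"rx":0,"ry":0,"rz":0,"grip":2},
    {"x":0,"y":0,"z":5,"rx":0,"ry":0,"rz":0,"grip":2},
    {"x":0,"y":0,"z":3,"rx":0,"ry":0,"rz":0,"grip":2},
    {"x":0,"y":0,"z":2,"rx":0,"ry":0,"rz":0,"grip":2},
    {"x":0,"y":0,"z":0,"rx":0,"ry":0,"rz":0,"grip":2},
    {"x":0,"y":0,"z":0,"rx":0,"ry":0,"rz":0,"grip":2},
    {"x":0,"y":0,"z":0,"rx":0,"ry":0,"rz":0,"grip":2}
  ]
}}

```text
time: 17.62
position: [562.4, -377.2, 40.1]
tcp_rot: [3.141, 0.0, 1.326]
wrist_force: [0.1, 1.3, 0.2]
opening: 11.1
grasp_force: 24.4
```

{"name": "send_rows", "arguments": {
  "plan": [
    {"x":0.5,"y":-0.5,"z":1,"rx":0,"ry":0,"rz":0,"grip":2},
    {"x":0,"y":0,"z":1,"rx":0,"ry":0,"rz":0,"grip":2},
    {"x":0,"y":0,"z":1,"rx":0,"ry":0,"rz":0,"grip":2},
    {"x":0,"y":0,"z":1,"rx":0,"ry":0,"rz":0,"grip":2},
    {"x":0,"y":0,"z":0.5,"rx":0,"ry":0,"rz":0,"grip":2},
    {"x":0,"y":0,"z":0,"rx":0,"ry":0,"rz":0,"grip":2},
    {"x":0,"y":0,"z":0,"rx":0,"ry":0,"rz":0,"grip":2},
    {"x":0,"y":0,"z":0,"rx":0,"ry":0,"rz":0,"grip":2},
    {"x":0,"y":0,"z":0,"rx":0,"ry":0,"rz":0,"grip":2},
    {"x":0,"y":0,"z":0,"rx":0,"ry":0,"rz":0,"grip":2}
  ]
}}

```text
time: 18.45
position: [561.8, -376.4, 35.3]
tcp_rot: [3.141, -0.0, 1.326]
wrist_force: [0.5, 0.0, 0.9]
opening: 11.3
grasp_force: 24.4
```

Run:
```python
from h import *
P=[];F=[]
for k in range(4): imaging.camera('wrist'); s=ctrl.read_state(); P.append(s['position']); F.append(s['wrist_force'])
print(np.mean(P,0),np.mean(F,0))
```

```text
[ 561.84956883 -376.44004398   35.32169946] [ 0.09548917  0.02015725 -0.20278533]
```

Down to contact.

{"name": "send_rows", "arguments": {
  "plan": [
    {"x":0.5,"y":-0.8,"z":1,"rx":0,"ry":0,"rz":0,"grip":2},
    {"x":0,"y":0,"z":1,"rx":0,"ry":0,"rz":0,"grip":2},
    {"x":0,"y":0,"z":0.7,"rx":0,"ry":0,"rz":0,"grip":2},
    {"x":0,"y":0,"z":0,"rx":0,"ry":0,"rz":0,"grip":2},
    {"x":0,"y":0,"z":0,"rx":0,"ry":0,"rz":0,"grip":2},
    {"x":0,"y":0,"z":0,"rx":0,"ry":0,"rz":0,"grip":2},
    {"x":0,"y":0,"z":0,"rx":0,"ry":0,"rz":0,"grip":2},
    {"x":0,"y":0,"z":0,"rx":0,"ry":0,"rz":0,"grip":2},
    {"x":0,"y":0,"z":0,"rx":0,"ry":0,"rz":0,"grip":2},
    {"x":0,"y":0,"z":0,"rx":0,"ry":0,"rz":0,"grip":2}
  ]
}}

```text
time: 19.48
position: [561.1, -375.7, 32.5]
tcp_rot: [-3.142, -0.0, 1.326]
wrist_force: [0.1, 0.2, -0.1]
opening: 11.1
grasp_force: 24.4
```

```bash
cat > st.py <<'E'
from h import *
P=[];F=[]
for k in range(4): imaging.camera('wrist'); s=ctrl.read_state(); P.append(s['position']); F.append(s['wrist_force'])
print(s['time'],np.mean(P,0).round(1),np.mean(F,0).round(1),s['tcp_rot'][2].round(3),s['opening'],s['grasp_force'])
E
python3 st.py
```

```text
19.6833 [ 561.2 -375.7   32.6] [-0.4  0.  -0.4] 1.326 11.610217688522399 24.390436112880707
```

{"name": "send_rows", "arguments": {
  "plan": [
    {"x":0,"y":0,"z":0.3,"rx":0,"ry":0,"rz":0,"grip":10},
    {"x":0,"y":0,"z":0,"rx":0,"ry":0,"rz":0,"grip":16},
    {"x":0,"y":0,"z":0,"rx":0,"ry":0,"rz":0,"grip":22},
    {"x":0,"y":0,"z":0,"rx":0,"ry":0,"rz":0,"grip":28},
    {"x":0,"y":0,"z":0,"rx":0,"ry":0,"rz":0,"grip":35},
    {"x":0,"y":0,"z":0,"rx":0,"ry":0,"rz":0,"grip":35},
    {"x":0,"y":0,"z":0,"rx":0,"ry":0,"rz":0,"grip":35},
    {"x":0,"y":0,"z":-5,"rx":0,"ry":0,"rz":0,"grip":35},
    {"x":0,"y":0,"z":-10,"rx":0,"ry":0,"rz":0,"grip":35},
    {"x":0,"y":0,"z":-15,"rx":0,"ry":0,"rz":0,"grip":35}
  ]
}}

```text
time: 20.52
position: [560.5, -375.3, 62.0]
tcp_rot: [-3.139, -0.001, 1.326]
wrist_force: [-0.1, -0.4, -0.8]
opening: 29.6
grasp_force: 0.0
```

{"name": "send_rows", "arguments": {
  "plan": [
    {"x":0,"y":0,"z":-15,"rx":0,"ry":0,"rz":0,"grip":35},
    {"x":0,"y":0,"z":-15,"rx":0,"ry":0,"rz":0,"grip":35},
    {"x":0,"y":0,"z":-15,"rx":0,"ry":0,"rz":0,"grip":35},
    {"x":0,"y":-8,"z":-15,"rx":0,"ry":0,"rz":0,"grip":35},
    {"x":0,"y":-12,"z":-15,"rx":0,"ry":0,"rz":0,"grip":35},
    {"x":0,"y":-12,"z":-15,"rx":0,"ry":0,"rz":0,"grip":35},
    {"x":0,"y":-12,"z":-15,"rx":0,"ry":0,"rz":0,"grip":35},
    {"x":0,"y":-12,"z":-15,"rx":0,"ry":0,"rz":0,"grip":35},
    {"x":0,"y":-12,"z":-10,"rx":0,"ry":0,"rz":0,"grip":35},
    {"x":0,"y":-8,"z":0,"rx":0,"ry":0,"rz":0,"grip":35}
  ]
}}

```text
time: 21.35
position: [486.9, -357.6, 195.5]
tcp_rot: [3.137, 0.002, 1.326]
wrist_force: [-0.3, 0.4, -1.0]
opening: 29.8
grasp_force: 0.0
```

```bash
python3 base.py
cat > wax.py <<'E'
from h import *
import sys
i=imaging.camera_info('wrist'); im=imaging.camera('wrist').copy(); cv2.imwrite('last.png',im)
print(ctrl.read_state()['position'].round(1))
hsv=cv2.cvtColor(im,cv2.COLOR_BGR2HSV); H=hsv[...,0].astype(int); S=hsv[...,1]
h=65 if sys.argv[1]=='g' else 117; z=float(sys.argv[2])
m=((abs(H-h)<14)&(S>110)).astype(np.uint8)
for c in cv2.findContours(m,0,2)[0]:
  if cv2.contourArea(c)>60:
    x=cv2.boundingRect(c); print(x,cv2.contourArea(c),'foot edges L,R,T,B', [onz(i,u,v,z).round(1)[:2] for u,v in [(x[0],x[1]+12),(x[0]+x[2],x[1]+12),(x[0]+x[2]/2,x[1]),(x[0]+x[2]/2,x[1]+x[3])]])
E
python3 wax.py g 10.5; cp last.png pics/w8.png
```

```text
21.4 [ 485.28710378 -356.91818507  193.99600051] [3.14086533e+00 7.94098996e-04 1.32522526e+00] 30.166483283198506 [-1.9896341   0.80598147  0.39762545]
(286, 133, 80, 79) centre [ 560.9 -376. ] R 44.9 rms 0.37 1.0
(317, 0, 83, 57) centre [ 620.5 -230.5] R 35.1 rms 6.54 0.52
[ 486.  -356.9  192.8]
(315, 161, 32, 31) 616.0 foot edges L,R,T,B [array([ 547.4, -371.8]), array([ 582.6, -380.6]), array([ 567.5, -362.7]), array([ 561. , -398.2])]
```

View pics/w8.png

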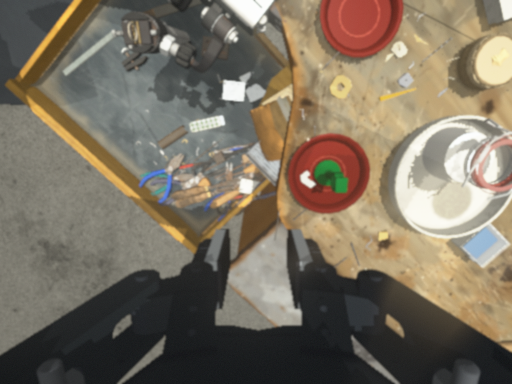

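The signet foot (328,173) sits in the middle of the large base (328,174). Now the band.

{"name": "send_rows", "arguments": {
  "plan": [
    {"x":12,"y":1,"z":-2,"rx":0,"ry":0,"rz":0,"grip":35},
    {"x":20,"y":2,"z":-2,"rx":0,"ry":0,"rz":0,"grip":35},
    {"x":24,"y":2.5,"z":-2,"rx":0,"ry":0,"rz":0,"grip":35},
    {"x":24,"y":2.5,"z":-2,"rx":0,"ry":0,"rz":0,"grip":35},
    {"x":24,"y":2.5,"z":0,"rx":0,"ry":0,"rz":0,"grip":35},
    {"x":24,"y":2.5,"z":0,"rx":0,"ry":0,"rz":0,"grip":35},
    {"x":24,"y":2.5,"z":0,"rx":0,"ry":0,"rz":0,"grip":35},
    {"x":24,"y":2.5,"z":0,"rx":0,"ry":0,"rz":0,"grip":35},
    {"x":24,"y":2.5,"z":0,"rx":0,"ry":0,"rz":0,"grip":35},
    {"x":24,"y":2.5,"z":0,"rx":0,"ry":0,"rz":0,"grip":35}
  ]
}}

```text
time: 22.28
position: [564.6, -143.3, 199.1]
tcp_rot: [-3.14, -0.001, 1.326]
wrist_force: [0.5, -0.3, -0.2]
opening: 30.1
grasp_force: 0.0
```

{"name": "send_rows", "arguments": {
  "plan": [
    {"x":24,"y":2.5,"z":0,"rx":0,"ry":0,"rz":0,"grip":35},
    {"x":24,"y":2.5,"z":0,"rx":0,"ry":0,"rz":0,"grip":35},
    {"x":24,"y":2.5,"z":0,"rx":0,"ry":0,"rz":0,"grip":35},
    {"x":24,"y":2.5,"z":0,"rx":0,"ry":0,"rz":0,"grip":35},
    {"x":24,"y":2.5,"z":0,"rx":0,"ry":0,"rz":0,"grip":35},
    {"x":24,"y":2.5,"z":0,"rx":0,"ry":0,"rz":0,"grip":35},
    {"x":24,"y":2.5,"z":0,"rx":0,"ry":0,"rz":0,"grip":35},
    {"x":20,"y":2,"z":0,"rx":0,"ry":0,"rz":0,"grip":35},
    {"x":11,"y":1,"z":0,"rx":0,"ry":0,"rz":0,"grip":35},
    {"x":0,"y":0,"z":0,"rx":0,"ry":0,"rz":0,"grip":35}
  ]
}}

```text
time: 23.12
position: [632.6, 45.4, 199.0]
tcp_rot: [-3.14, -0.0, 1.329]
wrist_force: [-0.3, 0.1, 0.4]
opening: 29.8
grasp_force: 0.0
```

```bash
python3 st.py; python3 wax.py b 16.5
```

```text
23.3167 [631.9  42.5 199.6] [ 0.1 -0.2 -0.2] 1.325 30.229634923660814 0.0
[631.9  41.4 200.2]
(247, 160, 24, 25) 434.5 foot edges L,R,T,B [array([619.4,  46.6]), array([645.7,  40. ]), array([635.9,  56.5]), array([628.9,  28.6])]
(0, 111, 32, 14) 90.0 foot edges L,R,T,B [array([369.5, 166.3]), array([404.6, 157.1]), array([392.9, 173.4]), array([386.1, 159.7])]
(0, 77, 19, 12) 62.5 foot edges L,R,T,B [array([386. , 198.7]), array([406.2, 193.3]), array([401.6, 207.1]), array([396.1, 196. ])]
```

{"name": "send_rows", "arguments": {
  "plan": [
    {"x":0.8,"y":0.4,"z":8,"rx":0,"ry":0,"rz":0,"grip":35},
    {"x":0,"y":0,"z":15,"rx":0,"ry":0,"rz":0,"grip":35},
    {"x":0,"y":0,"z":15,"rx":0,"ry":0,"rz":0,"grip":35},
    {"x":0,"y":0,"z":15,"rx":0,"ry":0,"rz":0,"grip":35},
    {"x":0,"y":0,"z":15,"rx":0,"ry":0,"rz":0,"grip":35},
    {"x":0,"y":0,"z":15,"rx":0,"ry":0,"rz":0,"grip":35},
    {"x":0,"y":0,"z":15,"rx":0,"ry":0,"rz":0,"grip":35},
    {"x":0,"y":0,"z":12,"rx":0,"ry":0,"rz":0,"grip":35},
    {"x":0,"y":0,"z":10,"rx":0,"ry":0,"rz":0,"grip":35},
    {"x":0,"y":0,"z":5,"rx":0,"ry":0,"rz":0,"grip":35}
  ]
}}

```text
time: 24.2
position: [631.8, 42.5, 73.5]
tcp_rot: [-3.139, 0.001, 1.325]
wrist_force: [0.1, -0.3, 0.2]
opening: 30.1
grasp_force: 0.0
```

```bash
python3 st.py
```

```text
24.4 [632.5  42.8  74.6] [ 0.3  0.1 -0.7] 1.325 30.109291490108355 0.0
```

{"name": "send_rows", "arguments": {
  "plan": [
    {"x":0,"y":0,"z":10,"rx":0,"ry":0,"rz":0,"grip":35},
    {"x":0,"y":0,"z":12,"rx":0,"ry":0,"rz":0,"grip":35},
    {"x":0,"y":0,"z":12,"rx":0,"ry":0,"rz":0,"grip":35},
    {"x":0,"y":0,"z":8,"rx":0,"ry":0,"rz":0,"grip":35},
    {"x":0,"y":0,"z":5,"rx":0,"ry":0,"rz":0,"grip":35},
    {"x":0,"y":0,"z":2,"rx":0,"ry":0,"rz":0,"grip":35},
    {"x":0,"y":0,"z":0,"rx":0,"ry":0,"rz":0,"grip":35},
    {"x":0,"y":0,"z":0,"rx":0,"ry":0,"rz":0,"grip":35},
    {"x":0,"y":0,"z":0,"rx":0,"ry":0,"rz":0,"grip":35},
    {"x":0,"y":0,"z":0,"rx":0,"ry":0,"rz":0,"grip":35}
  ]
}}

```text
time: 25.23
position: [633.3, 43.2, 26.9]
tcp_rot: [3.14, -0.0, 1.326]
wrist_force: [-0.5, -0.4, 0.3]
opening: 29.9
grasp_force: 0.0
```

{"name": "send_rows", "arguments": {
  "plan": [
    {"x":0,"y":0,"z":0,"rx":0,"ry":0,"rz":0,"grip":20},
    {"x":0,"y":0,"z":0,"rx":0,"ry":0,"rz":0,"grip":12},
    {"x":0,"y":0,"z":0,"rx":0,"ry":0,"rz":0,"grip":8},
    {"x":0,"y":0,"z":0,"rx":0,"ry":0,"rz":0,"grip":4},
    {"x":0,"y":0,"z":0,"rx":0,"ry":0,"rz":0,"grip":2},
    {"x":0,"y":0,"z":0,"rx":0,"ry":0,"rz":0,"grip":2},
    {"x":0,"y":0,"z":0,"rx":0,"ry":0,"rz":0,"grip":2},
    {"x":0,"y":0,"z":0,"rx":0,"ry":0,"rz":0,"grip":2},
    {"x":0,"y":0,"z":0,"rx":0,"ry":0,"rz":0,"grip":2},
    {"x":0,"y":0,"z":0,"rx":0,"ry":0,"rz":0,"grip":2}
  ],
  "force": 25
}}

```text
time: 26.07
position: [633.1, 43.1, 26.7]
tcp_rot: [3.141, -0.0, 1.326]
wrist_force: [-1.0, -1.1, 5.8]
opening: 8.2
grasp_force: 25.4
```

```bash
python3 st.py
```

```text
26.2667 [633.   43.1  26.7] [-0.5 -0.3  5.2] 1.326 8.36527174236554 25.388848823501462
```

{"name": "send_rows", "arguments": {
  "plan": [
    {"x":0,"y":0,"z":-4,"rx":0,"ry":0,"rz":0,"grip":2},
    {"x":0,"y":0,"z":-8,"rx":0,"ry":0,"rz":0,"grip":2},
    {"x":0,"y":0,"z":-12,"rx":0,"ry":0,"rz":0,"grip":2},
    {"x":0,"y":0,"z":-16,"rx":0,"ry":0,"rz":0,"grip":2},
    {"x":0,"y":0,"z":-18,"rx":0,"ry":0,"rz":0,"grip":2},
    {"x":0,"y":0,"z":-18,"rx":0,"ry":0,"rz":0,"grip":2},
    {"x":0,"y":0,"z":-18,"rx":0,"ry":0,"rz":0,"grip":2},
    {"x":0,"y":0,"z":-16,"rx":0,"ry":0,"rz":0,"grip":2},
    {"x":0,"y":0,"z":-10,"rx":0,"ry":0,"rz":0,"grip":2},
    {"x":0,"y":0,"z":-4,"rx":0,"ry":0,"rz":0,"grip":2}
  ]
}}

```text
time: 27.1
position: [633.8, 43.3, 152.9]
tcp_rot: [3.138, -0.001, 1.326]
wrist_force: [1.5, 0.2, 0.1]
opening: 8.1
grasp_force: 24.9
```

{"name": "send_rows", "arguments": {
  "plan": [
    {"x":-6,"y":1,"z":0,"rx":0,"ry":0,"rz":0,"grip":2},
    {"x":-12,"y":2.5,"z":0,"rx":0,"ry":0,"rz":0,"grip":2},
    {"x":-16,"y":3.5,"z":0,"rx":0,"ry":0,"rz":0,"grip":2},
    {"x":-16,"y":3.5,"z":0,"rx":0,"ry":0,"rz":0,"grip":2},
    {"x":-16,"y":3.5,"z":0,"rx":0,"ry":0,"rz":0,"grip":2},
    {"x":-16,"y":3.5,"z":0,"rx":0,"ry":0,"rz":0,"grip":2},
    {"x":-16,"y":3.5,"z":0,"rx":0,"ry":0,"rz":0,"grip":2},
    {"x":-16,"y":3.5,"z":0,"rx":0,"ry":0,"rz":0,"grip":2},
    {"x":-16,"y":3.5,"z":0,"rx":0,"ry":0,"rz":0,"grip":2},
    {"x":-16,"y":3.5,"z":0,"rx":0,"ry":0,"rz":0,"grip":2}
  ]
}}

```text
time: 27.93
position: [626.8, -108.0, 148.7]
tcp_rot: [-3.138, 0.001, 1.325]
wrist_force: [0.3, 0.5, 0.3]
opening: 8.2
grasp_force: 24.9
```

{"name": "send_rows", "arguments": {
  "plan": [
    {"x":-16,"y":3.5,"z":0,"rx":0,"ry":0,"rz":0,"grip":2},
    {"x":-16,"y":3.5,"z":0,"rx":0,"ry":0,"rz":0,"grip":2},
    {"x":-16,"y":3.5,"z":0,"rx":0,"ry":0,"rz":0,"grip":2},
    {"x":-16,"y":3.5,"z":0,"rx":0,"ry":0,"rz":0,"grip":2},
    {"x":-16,"y":3.5,"z":0,"rx":0,"ry":0,"rz":0,"grip":2},
    {"x":-16,"y":3.5,"z":0,"rx":0,"ry":0,"rz":0,"grip":2},
    {"x":-12,"y":2,"z":0,"rx":0,"ry":0,"rz":0,"grip":2},
    {"x":-7,"y":0,"z":0,"rx":0,"ry":0,"rz":0,"grip":2},
    {"x":0,"y":0,"z":0,"rx":0,"ry":0,"rz":0,"grip":2},
    {"x":0,"y":0,"z":0,"rx":0,"ry":0,"rz":0,"grip":2}
  ]
}}

```text
time: 28.77
position: [622.2, -223.3, 150.2]
tcp_rot: [-3.141, -0.001, 1.325]
wrist_force: [0.8, 1.0, -0.3]
opening: 8.4
grasp_force: 24.9
```

```bash
python3 st.py
```

```text
28.9667 [ 622.4 -222.5  150.3] [-0.2  0.1 -0.4] 1.327 8.391125560993393 24.864597590967037
```

{"name": "send_rows", "arguments": {
  "plan": [
    {"x":-1,"y":0,"z":8,"rx":0,"ry":0,"rz":0,"grip":2},
    {"x":0,"y":0,"z":15,"rx":0,"ry":0,"rz":0,"grip":2},
    {"x":0,"y":0,"z":17,"rx":0,"ry":0,"rz":0,"grip":2},
    {"x":0,"y":0,"z":17,"rx":0,"ry":0,"rz":0,"grip":2},
    {"x":0,"y":0,"z":17,"rx":0,"ry":0,"rz":0,"grip":2},
    {"x":0,"y":0,"z":15,"rx":0,"ry":0,"rz":0,"grip":2},
    {"x":0,"y":0,"z":12,"rx":0,"ry":0,"rz":0,"grip":2},
    {"x":0,"y":0,"z":8,"rx":0,"ry":0,"rz":0,"grip":2},
    {"x":0,"y":0,"z":5,"rx":0,"ry":0,"rz":0,"grip":2},
    {"x":0,"y":0,"z":2,"rx":0,"ry":0,"rz":0,"grip":2}
  ]
}}

```text
time: 29.8
position: [622.0, -224.0, 33.5]
tcp_rot: [-3.141, -0.0, 1.326]
wrist_force: [-0.3, -0.3, -0.5]
opening: 8.5
grasp_force: 24.9
```

```bash
python3 st.py
```

```text
30.0 [ 622.5 -224.3   34.5] [ 0.1 -0.2 -0.1] 1.326 8.243030824640096 24.86213472959662
```

{"name": "send_rows", "arguments": {
  "plan": [
    {"x":0.6,"y":0,"z":4,"rx":0,"ry":0,"rz":0,"grip":2},
    {"x":0,"y":0,"z":4,"rx":0,"ry":0,"rz":0,"grip":2},
    {"x":0,"y":0,"z":3,"rx":0,"ry":0,"rz":0,"grip":2},
    {"x":0,"y":0,"z":1.5,"rx":0,"ry":0,"rz":0,"grip":2},
    {"x":0,"y":0,"z":0.6,"rx":0,"ry":0,"rz":0,"grip":2},
    {"x":0,"y":0,"z":0,"rx":0,"ry":0,"rz":0,"grip":2},
    {"x":0,"y":0,"z":0,"rx":0,"ry":0,"rz":0,"grip":2},
    {"x":0,"y":0,"z":0,"rx":0,"ry":0,"rz":0,"grip":2},
    {"x":0,"y":0,"z":0,"rx":0,"ry":0,"rz":0,"grip":2},
    {"x":0,"y":0,"z":0,"rx":0,"ry":0,"rz":0,"grip":2}
  ]
}}

```text
time: 30.83
position: [622.4, -223.6, 21.3]
tcp_rot: [3.141, -0.0, 1.326]
wrist_force: [-0.0, -0.2, -0.3]
opening: 8.1
grasp_force: 24.9
```

```bash
python3 st.py
```

```text
31.0333 [ 622.3 -223.6   21.2] [0.1 0.3 0.1] 1.326 8.648711356492816 24.85727796097308
```

{"name": "send_rows", "arguments": {
  "plan": [
    {"x":0,"y":0,"z":0.5,"rx":0,"ry":0,"rz":0,"grip":2},
    {"x":0,"y":0,"z":0,"rx":0,"ry":0,"rz":0,"grip":10},
    {"x":0,"y":0,"z":0,"rx":0,"ry":0,"rz":0,"grip":16},
    {"x":0,"y":0,"z":0,"rx":0,"ry":0,"rz":0,"grip":22},
    {"x":0,"y":0,"z":0,"rx":0,"ry":0,"rz":0,"grip":28},
    {"x":0,"y":0,"z":0,"rx":0,"ry":0,"rz":0,"grip":35},
    {"x":0,"y":0,"z":0,"rx":0,"ry":0,"rz":0,"grip":35},
    {"x":0,"y":0,"z":-5,"rx":0,"ry":0,"rz":0,"grip":35},
    {"x":0,"y":0,"z":-10,"rx":0,"ry":0,"rz":0,"grip":35},
    {"x":0,"y":0,"z":-15,"rx":0,"ry":0,"rz":0,"grip":35}
  ]
}}

```text
time: 31.87
position: [621.6, -223.4, 50.5]
tcp_rot: [-3.139, -0.0, 1.326]
wrist_force: [0.3, -0.1, 0.8]
opening: 29.9
grasp_force: 0.0
```

{"name": "send_rows", "arguments": {
  "plan": [
    {"x":0,"y":0,"z":-18,"rx":0,"ry":0,"rz":0,"grip":35},
    {"x":0,"y":0,"z":-18,"rx":0,"ry":0,"rz":0,"grip":35},
    {"x":0,"y":0,"z":-18,"rx":0,"ry":0,"rz":0,"grip":35},
    {"x":0,"y":0,"z":-18,"rx":0,"ry":0,"rz":0,"grip":35},
    {"x":0,"y":0,"z":-18,"rx":0,"ry":0,"rz":0,"grip":35},
    {"x":0,"y":0,"z":-18,"rx":0,"ry":0,"rz":0,"grip":35},
    {"x":0,"y":0,"z":-18,"rx":0,"ry":0,"rz":0,"grip":35},
    {"x":0,"y":0,"z":-14,"rx":0,"ry":0,"rz":0,"grip":35},
    {"x":0,"y":0,"z":-8,"rx":0,"ry":0,"rz":0,"grip":35},
    {"x":0,"y":0,"z":0,"rx":0,"ry":0,"rz":0,"grip":35}
  ]
}}

```text
time: 32.7
position: [623.3, -224.0, 201.7]
tcp_rot: [3.136, 0.001, 1.326]
wrist_force: [-0.5, 0.1, 1.3]
opening: 29.9
grasp_force: 0.0
```

```bash
python3 base.py; python3 wax.py b 10.5
```

```text
32.75 [ 622.60758676 -223.76917329  200.02419626] [3.13921462e+00 1.78406363e-04 1.32575825e+00] 29.613413204657313 [-0.60678938 -0.24698708 -0.53951941]
(224, 263, 51, 62) centre [ 574.2 -374.8] R 34.0 rms 10.96 0.36
(222, 137, 71, 69) centre [ 622.8 -223.3] R 39.9 rms 0.35 1.0
[ 622.1 -223.6  198.7]
(121, 249, 11, 24) 60.5 foot edges L,R,T,B [array([ 427.3, -291.7]), array([ 440.9, -295. ]), array([ 440.1, -277.7]), array([ 427.9, -309.4])]
(245, 160, 25, 26) 470.5 foot edges L,R,T,B [array([ 608. , -219.4]), array([ 635.9, -226.4]), array([ 625.3, -209.4]), array([ 617.9, -239. ])]
```

Both waxes are centred. Now to the wide flask, opening the gripper on the way.

{"name": "send_rows", "arguments": {
  "plan": [
    {"x":12,"y":-3,"z":0,"rx":0,"ry":0,"rz":0,"grip":60},
    {"x":20,"y":-5,"z":0,"rx":0,"ry":0,"rz":0,"grip":100},
    {"x":24,"y":-6,"z":0,"rx":0,"ry":0,"rz":0,"grip":100},
    {"x":24,"y":-6,"z":0,"rx":0,"ry":0,"rz":0,"grip":100},
    {"x":24,"y":-6,"z":0,"rx":0,"ry":0,"rz":0,"grip":100},
    {"x":24,"y":-6,"z":0,"rx":0,"ry":0,"rz":0,"grip":100},
    {"x":24,"y":-6,"z":0,"rx":0,"ry":0,"rz":0,"grip":100},
    {"x":24,"y":-6,"z":0,"rx":0,"ry":0,"rz":0,"grip":100},
    {"x":24,"y":-6,"z":0,"rx":0,"ry":0,"rz":0,"grip":100},
    {"x":24,"y":-6,"z":0,"rx":0,"ry":0,"rz":0,"grip":100}
  ]
}}

```text
time: 33.63
position: [621.2, 9.4, 197.4]
tcp_rot: [-3.139, 0.0, 1.326]
wrist_force: [-0.4, -0.4, -0.4]
opening: 85.3
grasp_force: 0.0
```

{"name": "send_rows", "arguments": {
  "plan": [
    {"x":24,"y":-6,"z":0,"rx":0,"ry":0,"rz":0,"grip":100},
    {"x":24,"y":-6,"z":0,"rx":0,"ry":0,"rz":0,"grip":100},
    {"x":24,"y":-6,"z":0,"rx":0,"ry":0,"rz":0,"grip":100},
    {"x":24,"y":-6,"z":0,"rx":0,"ry":0,"rz":0,"grip":100},
    {"x":24,"y":-6,"z":0,"rx":0,"ry":0,"rz":0,"grip":100},
    {"x":24,"y":-6,"z":0,"rx":0,"ry":0,"rz":0,"grip":100},
    {"x":20,"y":-5,"z":0,"rx":0,"ry":0,"rz":0,"grip":100},
    {"x":12,"y":-3,"z":0,"rx":0,"ry":0,"rz":0,"grip":100},
    {"x":8,"y":-3,"z":0,"rx":0,"ry":0,"rz":0,"grip":100},
    {"x":0,"y":0,"z":0,"rx":0,"ry":0,"rz":0,"grip":100}
  ]
}}

```text
time: 34.47
position: [620.5, 198.7, 197.9]
tcp_rot: [-3.14, 0.0, 1.328]
wrist_force: [1.7, -0.2, -0.1]
opening: 85.4
grasp_force: 0.0
```

{"name": "send_rows", "arguments": {
  "plan": [
    {"x":0,"y":0,"z":0,"rx":0,"ry":0,"rz":6.7,"grip":100},
    {"x":0,"y":0,"z":0,"rx":0,"ry":0,"rz":6.7,"grip":100},
    {"x":0,"y":0,"z":0,"rx":0,"ry":0,"rz":6.7,"grip":100},
    {"x":0,"y":0,"z":0,"rx":0,"ry":0,"rz":6.7,"grip":100},
    {"x":0,"y":0,"z":0,"rx":0,"ry":0,"rz":6.7,"grip":100},
    {"x":0,"y":0,"z":0,"rx":0,"ry":0,"rz":6.7,"grip":100},
    {"x":0,"y":0,"z":0,"rx":0,"ry":0,"rz":6.7,"grip":100},
    {"x":0,"y":0,"z":0,"rx":0,"ry":0,"rz":6.7,"grip":100},
    {"x":0,"y":0,"z":0,"rx":0,"ry":0,"rz":6.7,"grip":100},
    {"x":0,"y":0,"z":0,"rx":0,"ry":0,"rz":6.7,"grip":100}
  ]
}}

```text
time: 35.3
position: [621.2, 195.7, 198.5]
tcp_rot: [3.141, 0.001, 0.149]
wrist_force: [-0.5, -0.4, -0.1]
opening: 85.5
grasp_force: 0.0
```

```bash
python3 st.py
python3 - <<'E'
from h import *
i=imaging.camera_info('wrist'); im=imaging.camera('wrist').copy(); cv2.imwrite('pics/w9.png',im); cv2.imwrite('last.png',im)
for q in ([621,197,78],[621,197,0]): print(proj(i,q))
E
```

```text
35.5 [621.3 195.9 198.5] [-0.3 -0.1 -0.1] 0.158 85.3476748790116 0.0
[257.32723668 187.11818844]
[257.49726396 170.59784397]
```

View pics/w9.png

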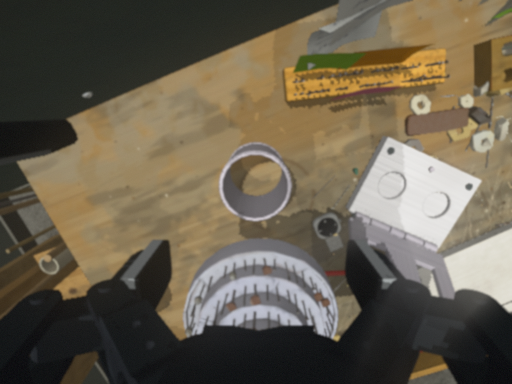

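The flask top ring shows at about (256,185) px, 73 px wide. I refine by a circle fit.

```bash
cat > ring.py <<'E'
from h import *
import sys
# last.png + current pose: radial-edge circle fit of the rim at height z, outer radius R, guess gx gy
z,R,gx,gy=map(float,sys.argv[1:5])
i=imaging.camera_info('wrist'); im=imaging.camera('wrist').copy(); cv2.imwrite('last.png',im)
g=cv2.cvtColor(im,cv2.COLOR_BGR2GRAY); e=cv2.Canny(cv2.GaussianBlur(g,(3,3),0),50,120)
v,u=np.nonzero(e); P=np.array([onz(i,a,b,z)[:2] for a,b in zip(u,v)]); c=np.array([gx,gy])
for tol in (7,5,3,2,2,1.5,1.5):
    d=np.linalg.norm(P-c,axis=1); k=abs(d-R)<tol; Q=P[k]
    A=np.c_[2*Q,np.ones(len(Q))]; x=np.linalg.lstsq(A,(Q**2).sum(1),rcond=None)[0]; r=np.sqrt(x[2]+x[:2]@x[:2]); c=x[:2]
a=np.degrees(np.arctan2(*(Q-c).T[::-1])); print('rim',c.round(1),'r',r.round(1),len(Q),'sectors',np.histogram(a,8,(-180,180))[0])
E
python3 ring.py 78 33 621 197; python3 ring.py 78 33 624 199
```

```text
rim [621.2 199.5] r 33.4 253 sectors [31 33 31 37 31 35 29 26]
rim [621.2 199.5] r 33.4 254 sectors [32 33 29 38 32 34 30 26]
```

{"name": "send_rows", "arguments": {
  "plan": [
    {"x":0.5,"y":-3.6,"z":10,"rx":0,"ry":0,"rz":0,"grip":100},
    {"x":0,"y":0,"z":18,"rx":0,"ry":0,"rz":0,"grip":100},
    {"x":0,"y":0,"z":18,"rx":0,"ry":0,"rz":0,"grip":100},
    {"x":0,"y":0,"z":18,"rx":0,"ry":0,"rz":0,"grip":100},
    {"x":0,"y":0,"z":12,"rx":0,"ry":0,"rz":0,"grip":100},
    {"x":0,"y":0,"z":8,"rx":0,"ry":0,"rz":0,"grip":100},
    {"x":0,"y":0,"z":5,"rx":0,"ry":0,"rz":0,"grip":100},
    {"x":0,"y":0,"z":0,"rx":0,"ry":0,"rz":0,"grip":100},
    {"x":0,"y":0,"z":0,"rx":0,"ry":0,"rz":0,"grip":100},
    {"x":0,"y":0,"z":0,"rx":0,"ry":0,"rz":0,"grip":100}
  ]
}}

```text
time: 36.48
position: [621.9, 201.0, 110.6]
tcp_rot: [-3.141, -0.002, 0.157]
wrist_force: [-0.3, 0.1, 0.5]
opening: 85.2
grasp_force: 0.0
```

```bash
python3 st.py
```

```text
36.6833 [621.8 201.  110.6] [ 0.7 -0.1  0.2] 0.156 85.20150007040696 0.0
```

{"name": "send_rows", "arguments": {
  "plan": [
    {"x":-0.8,"y":1.4,"z":8,"rx":0,"ry":0,"rz":0,"grip":100},
    {"x":0,"y":0,"z":12,"rx":0,"ry":0,"rz":0,"grip":100},
    {"x":0,"y":0,"z":12,"rx":0,"ry":0,"rz":0,"grip":100},
    {"x":0,"y":0,"z":12,"rx":0,"ry":0,"rz":0,"grip":100},
    {"x":0,"y":0,"z":12,"rx":0,"ry":0,"rz":0,"grip":100},
    {"x":0,"y":0,"z":10,"rx":0,"ry":0,"rz":0,"grip":100},
    {"x":0,"y":0,"z":8,"rx":0,"ry":0,"rz":0,"grip":100},
    {"x":0,"y":0,"z":5,"rx":0,"ry":0,"rz":0,"grip":100},
    {"x":0,"y":0,"z":0,"rx":0,"ry":0,"rz":0,"grip":100},
    {"x":0,"y":0,"z":0,"rx":0,"ry":0,"rz":0,"grip":100}
  ]
}}

```text
time: 37.52
position: [620.8, 199.3, 30.6]
tcp_rot: [-3.142, 0.0, 0.156]
wrist_force: [0.2, 0.4, -0.0]
opening: 85.3
grasp_force: 0.0
```

{"name": "send_rows", "arguments": {
  "plan": [
    {"x":0,"y":0,"z":0,"rx":0,"ry":0,"rz":0,"grip":90},
    {"x":0,"y":0,"z":0,"rx":0,"ry":0,"rz":0,"grip":84},
    {"x":0,"y":0,"z":0,"rx":0,"ry":0,"rz":0,"grip":78},
    {"x":0,"y":0,"z":0,"rx":0,"ry":0,"rz":0,"grip":72},
    {"x":0,"y":0,"z":0,"rx":0,"ry":0,"rz":0,"grip":68},
    {"x":0,"y":0,"z":0,"rx":0,"ry":0,"rz":0,"grip":65},
    {"x":0,"y":0,"z":0,"rx":0,"ry":0,"rz":0,"grip":65},
    {"x":0,"y":0,"z":0,"rx":0,"ry":0,"rz":0,"grip":65},
    {"x":0,"y":0,"z":0,"rx":0,"ry":0,"rz":0,"grip":65},
    {"x":0,"y":0,"z":0,"rx":0,"ry":0,"rz":0,"grip":65}
  ],
  "force": 50
}}

```text
time: 38.35
position: [621.3, 199.5, 31.6]
tcp_rot: [-3.141, -0.002, 0.156]
wrist_force: [-0.1, -0.6, 5.3]
opening: 63.8
grasp_force: 55.7
```

```bash
python3 st.py
```

```text
38.55 [621.3 199.4  31.6] [-0.2  0.1  5.5] 0.156 63.613394877335516 55.698043695883825
```

{"name": "send_rows", "arguments": {
  "plan": [
    {"x":0,"y":0,"z":-5,"rx":0,"ry":0,"rz":0,"grip":65},
    {"x":0,"y":0,"z":-12,"rx":0,"ry":0,"rz":0,"grip":65},
    {"x":0,"y":0,"z":-20,"rx":0,"ry":0,"rz":0,"grip":65},
    {"x":0,"y":0,"z":-22,"rx":0,"ry":0,"rz":0,"grip":65},
    {"x":0,"y":0,"z":-22,"rx":0,"ry":0,"rz":0,"grip":65},
    {"x":0,"y":0,"z":-22,"rx":0,"ry":0,"rz":0,"grip":65},
    {"x":0,"y":0,"z":-22,"rx":0,"ry":0,"rz":0,"grip":65},
    {"x":0,"y":0,"z":-22,"rx":0,"ry":0,"rz":0,"grip":65},
    {"x":0,"y":0,"z":-15,"rx":0,"ry":0,"rz":0,"grip":65},
    {"x":0,"y":0,"z":-6,"rx":0,"ry":0,"rz":0,"grip":65}
  ]
}}

```text
time: 39.38
position: [621.5, 199.5, 201.9]
tcp_rot: [-3.141, -0.004, 0.156]
wrist_force: [-0.7, -0.4, -3.1]
opening: 63.6
grasp_force: 55.5
```

{"name": "send_rows", "arguments": {
  "plan": [
    {"x":-2,"y":8,"z":0,"rx":0,"ry":0,"rz":0,"grip":65},
    {"x":-4.3,"y":16,"z":0,"rx":0,"ry":0,"rz":0,"grip":65},
    {"x":-6.4,"y":24,"z":0,"rx":0,"ry":0,"rz":0,"grip":65},
    {"x":-6.4,"y":24,"z":0,"rx":0,"ry":0,"rz":0,"grip":65},
    {"x":-6.4,"y":24,"z":0,"rx":0,"ry":0,"rz":0,"grip":65},
    {"x":-6.4,"y":24,"z":0,"rx":0,"ry":0,"rz":0,"grip":65},
    {"x":-6.4,"y":24,"z":0,"rx":0,"ry":0,"rz":0,"grip":65},
    {"x":-6.4,"y":24,"z":0,"rx":0,"ry":0,"rz":0,"grip":65},
    {"x":-6.4,"y":24,"z":0,"rx":0,"ry":0,"rz":0,"grip":65},
    {"x":-6.4,"y":24,"z":0,"rx":0,"ry":0,"rz":0,"grip":65}
  ]
}}

```text
time: 40.22
position: [595.4, -25.7, 196.8]
tcp_rot: [-3.141, 0.004, 0.156]
wrist_force: [1.1, 0.4, -2.7]
opening: 63.8
grasp_force: 55.5
```

{"name": "send_rows", "arguments": {
  "plan": [
    {"x":-6.4,"y":24,"z":0,"rx":0,"ry":0,"rz":0,"grip":65},
    {"x":-6.4,"y":24,"z":0,"rx":0,"ry":0,"rz":0,"grip":65},
    {"x":-6.4,"y":24,"z":0,"rx":0,"ry":0,"rz":0,"grip":65},
    {"x":-6.4,"y":24,"z":0,"rx":0,"ry":0,"rz":0,"grip":65},
    {"x":-6.4,"y":24,"z":0,"rx":0,"ry":0,"rz":0,"grip":65},
    {"x":-6.4,"y":24,"z":0,"rx":0,"ry":0,"rz":0,"grip":65},
    {"x":-6.4,"y":24,"z":0,"rx":0,"ry":0,"rz":0,"grip":65},
    {"x":-6.4,"y":24,"z":0,"rx":0,"ry":0,"rz":0,"grip":65},
    {"x":-6.4,"y":24,"z":0,"rx":0,"ry":0,"rz":0,"grip":65},
    {"x":-6.4,"y":24,"z":0,"rx":0,"ry":0,"rz":0,"grip":65}
  ]
}}

```text
time: 41.05
position: [569.2, -272.0, 196.6]
tcp_rot: [-3.139, 0.004, 0.156]
wrist_force: [1.0, 0.5, -2.8]
opening: 64.0
grasp_force: 55.5
```

{"name": "send_rows", "arguments": {
  "plan": [
    {"x":-6.4,"y":24,"z":0,"rx":0,"ry":0,"rz":0,"grip":65},
    {"x":-6.4,"y":24,"z":0,"rx":0,"ry":0,"rz":0,"grip":65},
    {"x":-6.4,"y":24,"z":0,"rx":0,"ry":0,"rz":0,"grip":65},
    {"x":-4.3,"y":16,"z":0,"rx":0,"ry":0,"rz":0,"grip":65},
    {"x":-2.7,"y":10,"z":0,"rx":0,"ry":0,"rz":0,"grip":65},
    {"x":-1.3,"y":5,"z":0,"rx":0,"ry":0,"rz":0,"grip":65},
    {"x":0,"y":0,"z":0,"rx":0,"ry":0,"rz":0,"grip":65},
    {"x":0,"y":0,"z":0,"rx":0,"ry":0,"rz":0,"grip":65},
    {"x":0,"y":0,"z":0,"rx":0,"ry":0,"rz":0,"grip":65},
    {"x":0,"y":0,"z":0,"rx":0,"ry":0,"rz":0,"grip":65}
  ]
}}

```text
time: 41.88
position: [560.9, -374.9, 198.8]
tcp_rot: [-3.141, -0.0, 0.158]
wrist_force: [0.0, -0.1, -2.8]
opening: 64.2
grasp_force: 55.6
```

```bash
python3 st.py; python3 -c "
from h import *
print(ctrl.read_state()['tcp_rot'],ctrl.read_state()['wrist_force'])"
```

```text
42.0833 [ 560.9 -375.3  198.9] [ 0.2  0.3 -2. ] 0.157 63.97439829515754 55.64657472772524
[-3.14156417e+00 -1.80782794e-04  1.57217168e-01] [ 0.25520083  0.89942531 -1.37584447]
```

{"name": "send_rows", "arguments": {
  "plan": [
    {"x":0,"y":0.5,"z":6,"rx":0,"ry":0,"rz":0,"grip":65},
    {"x":0,"y":0,"z":12,"rx":0,"ry":0,"rz":0,"grip":65},
    {"x":0,"y":0,"z":14,"rx":0,"ry":0,"rz":0,"grip":65},
    {"x":0,"y":0,"z":14,"rx":0,"ry":0,"rz":0,"grip":65},
    {"x":0,"y":0,"z":14,"rx":0,"ry":0,"rz":0,"grip":65},
    {"x":0,"y":0,"z":12,"rx":0,"ry":0,"rz":0,"grip":65},
    {"x":0,"y":0,"z":8,"rx":0,"ry":0,"rz":0,"grip":65},
    {"x":0,"y":0,"z":5,"rx":0,"ry":0,"rz":0,"grip":65},
    {"x":0,"y":0,"z":0,"rx":0,"ry":0,"rz":0,"grip":65},
    {"x":0,"y":0,"z":0,"rx":0,"ry":0,"rz":0,"grip":65}
  ]
}}

```text
time: 42.92
position: [560.9, -376.7, 113.9]
tcp_rot: [3.141, -0.0, 0.156]
wrist_force: [1.7, -0.8, -1.8]
opening: 64.2
grasp_force: 55.6
```

```bash
python3 st.py
```

```text
43.1167 [ 561.2 -376.9  114.6] [ 0.3 -0.3 -2.3] 0.156 63.97301224359708 55.64637561910786
```

{"name": "send_rows", "arguments": {
  "plan": [
    {"x":0,"y":-1,"z":5,"rx":0,"ry":0,"rz":0,"grip":65},
    {"x":0,"y":0,"z":8,"rx":0,"ry":0,"rz":0,"grip":65},
    {"x":0,"y":0,"z":10,"rx":0,"ry":0,"rz":0,"grip":65},
    {"x":0,"y":0,"z":10,"rx":0,"ry":0,"rz":0,"grip":65},
    {"x":0,"y":0,"z":10,"rx":0,"ry":0,"rz":0,"grip":65},
    {"x":0,"y":0,"z":10,"rx":0,"ry":0,"rz":0,"grip":65},
    {"x":0,"y":0,"z":8,"rx":0,"ry":0,"rz":0,"grip":65},
    {"x":0,"y":0,"z":6,"rx":0,"ry":0,"rz":0,"grip":65},
    {"x":0,"y":0,"z":4,"rx":0,"ry":0,"rz":0,"grip":65},
    {"x":0,"y":0,"z":0,"rx":0,"ry":0,"rz":0,"grip":65}
  ]
}}

```text
time: 43.95
position: [560.1, -375.3, 41.5]
tcp_rot: [-3.14, 0.001, 0.156]
wrist_force: [-0.3, 0.9, -2.4]
opening: 63.6
grasp_force: 55.6
```

```bash
python3 st.py
```

```text
44.15 [ 560.7 -375.7   42.9] [-0.1 -0.3 -1.8] 0.156 63.6529127649701 55.64621094963513
```

{"name": "send_rows", "arguments": {
  "plan": [
    {"x":0,"y":0,"z":1.5,"rx":0,"ry":0,"rz":0,"grip":65},
    {"x":0,"y":0,"z":1.2,"rx":0,"ry":0,"rz":0,"grip":65},
    {"x":0,"y":0,"z":1,"rx":0,"ry":0,"rz":0,"grip":65},
    {"x":0,"y":0,"z":1,"rx":0,"ry":0,"rz":0,"grip":65},
    {"x":0,"y":0,"z":0.5,"rx":0,"ry":0,"rz":0,"grip":65},
    {"x":0,"y":0,"z":0,"rx":0,"ry":0,"rz":0,"grip":65},
    {"x":0,"y":0,"z":0,"rx":0,"ry":0,"rz":0,"grip":65},
    {"x":0,"y":0,"z":0,"rx":0,"ry":0,"rz":0,"grip":65},
    {"x":0,"y":0,"z":0,"rx":0,"ry":0,"rz":0,"grip":65},
    {"x":0,"y":0,"z":0,"rx":0,"ry":0,"rz":0,"grip":65}
  ]
}}

```text
time: 44.98
position: [560.5, -375.6, 37.6]
tcp_rot: [-3.142, -0.0, 0.156]
wrist_force: [-0.9, 1.1, 0.8]
opening: 64.0
grasp_force: 55.7
```

```bash
python3 st.py
```

```text
45.1833 [ 560.5 -375.6   37.6] [-1.6  0.3  0.7] 0.156 64.16893133225955 55.67384050693363
```

Flask seated: the contact force appeared at the expected height. I release, rise, and turn for the narrow flask.

{"name": "send_rows", "arguments": {
  "plan": [
    {"x":0,"y":0,"z":0,"rx":0,"ry":0,"rz":0,"grip":80},
    {"x":0,"y":0,"z":0,"rx":0,"ry":0,"rz":0,"grip":85},
    {"x":0,"y":0,"z":0,"rx":0,"ry":0,"rz":0,"grip":90},
    {"x":0,"y":0,"z":0,"rx":0,"ry":0,"rz":0,"grip":100},
    {"x":0,"y":0,"z":0,"rx":0,"ry":0,"rz":0,"grip":100},
    {"x":0,"y":0,"z":0,"rx":0,"ry":0,"rz":0,"grip":100},
    {"x":0,"y":0,"z":-4,"rx":0,"ry":0,"rz":0,"grip":100},
    {"x":0,"y":0,"z":-10,"rx":0,"ry":0,"rz":0,"grip":100},
    {"x":0,"y":0,"z":-15,"rx":0,"ry":0,"rz":0,"grip":100},
    {"x":0,"y":0,"z":-18,"rx":0,"ry":0,"rz":0,"grip":100}
  ]
}}

```text
time: 46.02
position: [560.1, -375.3, 84.9]
tcp_rot: [-3.14, 0.001, 0.156]
wrist_force: [-0.2, -0.6, -0.5]
opening: 85.3
grasp_force: 0.0
```

{"name": "send_rows", "arguments": {
  "plan": [
    {"x":0,"y":0,"z":-20,"rx":0,"ry":0,"rz":0,"grip":100},
    {"x":0,"y":0,"z":-20,"rx":0,"ry":0,"rz":0,"grip":100},
    {"x":0,"y":0,"z":-20,"rx":0,"ry":0,"rz":0,"grip":100},
    {"x":0,"y":0,"z":-20,"rx":0,"ry":0,"rz":0,"grip":100},
    {"x":0,"y":0,"z":-15,"rx":0,"ry":0,"rz":0,"grip":100},
    {"x":0,"y":0,"z":-10,"rx":0,"ry":0,"rz":0,"grip":100},
    {"x":0,"y":0,"z":-5,"rx":0,"ry":0,"rz":0,"grip":100},
    {"x":0,"y":0,"z":0,"rx":0,"ry":0,"rz":0,"grip":100},
    {"x":0,"y":0,"z":0,"rx":0,"ry":0,"rz":0,"grip":100},
    {"x":0,"y":0,"z":0,"rx":0,"ry":0,"rz":0,"grip":100}
  ]
}}

```text
time: 46.85
position: [560.0, -375.2, 193.2]
tcp_rot: [-3.14, 0.002, 0.156]
wrist_force: [0.2, 0.4, -0.4]
opening: 85.5
grasp_force: 0.0
```

```bash
python3 ring.py 84 33 561 -375.8; python3 wax.py g 10.5
python3 - <<'E'
from h import *
i=imaging.camera_info('side')
for z in (150,180,210,240,270): print(z, onz(i,288*.64,212*.64,z).round())
E
```

```text
rim [ 560.9 -375.3] r 33.4 266 sectors [31 35 30 37 32 34 31 36]
[ 560.1 -375.3  193.1]
(247, 160, 24, 31) 515.5 foot edges L,R,T,B [array([ 559.1, -362.2]), array([ 563.3, -388.9]), array([ 574.7, -373.5]), array([ 539.3, -379.1])]
150 [474. 261. 150.]
180 [453. 193. 180.]
210 [432. 125. 210.]
240 [411.  58. 240.]
270 [390. -10. 270.]
```

Wide flask rim is at (560.9,-375.3) with the green foot centred inside it. Now transit high to the narrow flask.

{"name": "send_rows", "arguments": {
  "plan": [
    {"x":0,"y":0,"z":-12,"rx":0,"ry":0,"rz":-6.9,"grip":100},
    {"x":0,"y":0,"z":-12,"rx":0,"ry":0,"rz":-6.9,"grip":100},
    {"x":0,"y":0,"z":-12,"rx":0,"ry":0,"rz":-6.9,"grip":100},
    {"x":0,"y":0,"z":-12,"rx":0,"ry":0,"rz":-6.9,"grip":100},
    {"x":0,"y":0,"z":-12,"rx":0,"ry":0,"rz":-6.9,"grip":100},
    {"x":0,"y":0,"z":-12,"rx":0,"ry":0,"rz":-6.9,"grip":100},
    {"x":0,"y":0,"z":-12,"rx":0,"ry":0,"rz":-6.9,"grip":100},
    {"x":0,"y":0,"z":-12,"rx":0,"ry":0,"rz":-6.9,"grip":100},
    {"x":0,"y":0,"z":-12,"rx":0,"ry":0,"rz":-6.9,"grip":100},
    {"x":0,"y":0,"z":-12,"rx":0,"ry":0,"rz":-6.9,"grip":100}
  ]
}}

```text
time: 47.78
position: [560.4, -375.5, 314.1]
tcp_rot: [-3.14, -0.001, 1.367]
wrist_force: [0.2, -0.5, 0.4]
opening: 85.3
grasp_force: 0.0
```

{"name": "send_rows", "arguments": {
  "plan": [
    {"x":0,"y":0,"z":-12,"rx":0,"ry":0,"rz":-6.9,"grip":100},
    {"x":0,"y":0,"z":-10,"rx":0,"ry":0,"rz":-6.9,"grip":100},
    {"x":12,"y":-1.5,"z":0,"rx":0,"ry":0,"rz":0,"grip":100},
    {"x":20,"y":-2.5,"z":0,"rx":0,"ry":0,"rz":0,"grip":100},
    {"x":28,"y":-3.6,"z":0,"rx":0,"ry":0,"rz":0,"grip":100},
    {"x":28,"y":-3.6,"z":0,"rx":0,"ry":0,"rz":0,"grip":100},
    {"x":28,"y":-3.6,"z":0,"rx":0,"ry":0,"rz":0,"grip":100},
    {"x":28,"y":-3.6,"z":0,"rx":0,"ry":0,"rz":0,"grip":100},
    {"x":28,"y":-3.6,"z":0,"rx":0,"ry":0,"rz":0,"grip":100},
    {"x":28,"y":-3.6,"z":0,"rx":0,"ry":0,"rz":0,"grip":100}
  ]
}}

```text
time: 48.62
position: [527.6, -174.3, 335.2]
tcp_rot: [-3.14, -0.001, 1.598]
wrist_force: [0.9, 0.2, 0.5]
opening: 85.3
grasp_force: 0.0
```

{"name": "send_rows", "arguments": {
  "plan": [
    {"x":28,"y":-3.6,"z":0,"rx":0,"ry":0,"rz":0,"grip":100},
    {"x":28,"y":-3.6,"z":0,"rx":0,"ry":0,"rz":0,"grip":100},
    {"x":28,"y":-3.6,"z":0,"rx":0,"ry":0,"rz":0,"grip":100},
    {"x":28,"y":-3.6,"z":0,"rx":0,"ry":0,"rz":0,"grip":100},
    {"x":28,"y":-3.6,"z":0,"rx":0,"ry":0,"rz":0,"grip":100},
    {"x":28,"y":-3.6,"z":0,"rx":0,"ry":0,"rz":0,"grip":100},
    {"x":28,"y":-3.6,"z":0,"rx":0,"ry":0,"rz":0,"grip":100},
    {"x":28,"y":-3.6,"z":0,"rx":0,"ry":0,"rz":0,"grip":100},
    {"x":28,"y":-3.6,"z":0,"rx":0,"ry":0,"rz":0,"grip":100},
    {"x":28,"y":-3.6,"z":0,"rx":0,"ry":0,"rz":0,"grip":100}
  ]
}}

```text
time: 49.45
position: [482.5, 104.0, 335.4]
tcp_rot: [-3.14, -0.0, 1.598]
wrist_force: [-0.0, 0.8, -0.4]
opening: 85.5
grasp_force: 0.0
```

{"name": "send_rows", "arguments": {
  "plan": [
    {"x":28,"y":-3.8,"z":0,"rx":0,"ry":0,"rz":0,"grip":100},
    {"x":28,"y":-3.8,"z":0,"rx":0,"ry":0,"rz":0,"grip":100},
    {"x":28,"y":-3.8,"z":0,"rx":0,"ry":0,"rz":0,"grip":100},
    {"x":28,"y":-3.8,"z":0,"rx":0,"ry":0,"rz":0,"grip":100},
    {"x":28,"y":-3.8,"z":0,"rx":0,"ry":0,"rz":0,"grip":100},
    {"x":28,"y":-3.8,"z":0,"rx":0,"ry":0,"rz":0,"grip":100},
    {"x":28,"y":-3.8,"z":0,"rx":0,"ry":0,"rz":0,"grip":100},
    {"x":19,"y":-3.8,"z":0,"rx":0,"ry":0,"rz":0,"grip":100},
    {"x":8,"y":-2,"z":0,"rx":0,"ry":0,"rz":0,"grip":100},
    {"x":0,"y":0,"z":0,"rx":0,"ry":0,"rz":0,"grip":100}
  ]
}}

```text
time: 50.28
position: [443.6, 325.4, 335.3]
tcp_rot: [-3.14, 0.001, 1.602]
wrist_force: [0.6, -0.6, -0.6]
opening: 85.6
grasp_force: 0.0
```

```bash
python3 st.py; for g in "443 327" "440 332" "447 322"; do python3 ring.py 52 29 $g; done
```

```text
50.4833 [444.6 323.4 336.1] [-0.1  0.1 -0.3] 1.6 85.69022832896349 0.0
rim [442.9 326.8] r 29.8 114 sectors [13 13 14 16 14 17 12 15]
rim [442.8 326.9] r 29.8 111 sectors [13 13 12 13 16 14 13 17]
rim [442.8 326.8] r 29.8 104 sectors [12 15 12 14 15 14 10 12]
```

{"name": "send_rows", "arguments": {
  "plan": [
    {"x":3.4,"y":-1.6,"z":10,"rx":0,"ry":0,"rz":0,"grip":100},
    {"x":0,"y":0,"z":20,"rx":0,"ry":0,"rz":0,"grip":100},
    {"x":0,"y":0,"z":25,"rx":0,"ry":0,"rz":0,"grip":100},
    {"x":0,"y":0,"z":25,"rx":0,"ry":0,"rz":0,"grip":100},
    {"x":0,"y":0,"z":25,"rx":0,"ry":0,"rz":0,"grip":100},
    {"x":0,"y":0,"z":25,"rx":0,"ry":0,"rz":0,"grip":100},
    {"x":0,"y":0,"z":20,"rx":0,"ry":0,"rz":0,"grip":100},
    {"x":0,"y":0,"z":15,"rx":0,"ry":0,"rz":0,"grip":100},
    {"x":0,"y":0,"z":10,"rx":0,"ry":0,"rz":0,"grip":100},
    {"x":0,"y":0,"z":5,"rx":0,"ry":0,"rz":0,"grip":100}
  ]
}}

```text
time: 51.47
position: [442.5, 326.9, 154.7]
tcp_rot: [-3.139, 0.002, 1.601]
wrist_force: [-1.5, 0.2, -0.0]
opening: 85.0
grasp_force: 0.0
```

```bash
python3 st.py; python3 ring.py 52 29 442.9 326.8
```

```text
51.6667 [443.2 327.4 156.1] [-0.   0.3 -0.2] 1.601 85.66244814148283 0.0
rim [442.9 327. ] r 29.3 188 sectors [29  8  1 25 31 32 31 31]
```

Aligned; descend to z about 18 and grip.

{"name": "send_rows", "arguments": {
  "plan": [
    {"x":-0.4,"y":-0.3,"z":10,"rx":0,"ry":0,"rz":0,"grip":100},
    {"x":0,"y":0,"z":18,"rx":0,"ry":0,"rz":0,"grip":100},
    {"x":0,"y":0,"z":20,"rx":0,"ry":0,"rz":0,"grip":100},
    {"x":0,"y":0,"z":20,"rx":0,"ry":0,"rz":0,"grip":100},
    {"x":0,"y":0,"z":20,"rx":0,"ry":0,"rz":0,"grip":100},
    {"x":0,"y":0,"z":18,"rx":0,"ry":0,"rz":0,"grip":100},
    {"x":0,"y":0,"z":12,"rx":0,"ry":0,"rz":0,"grip":100},
    {"x":0,"y":0,"z":8,"rx":0,"ry":0,"rz":0,"grip":100},
    {"x":0,"y":0,"z":4,"rx":0,"ry":0,"rz":0,"grip":100},
    {"x":0,"y":0,"z":0,"rx":0,"ry":0,"rz":0,"grip":100}
  ]
}}

```text
time: 52.55
position: [442.8, 327.0, 26.0]
tcp_rot: [-3.141, 0.0, 1.602]
wrist_force: [0.6, 1.2, 0.2]
opening: 85.3
grasp_force: 0.0
```

```bash
python3 st.py
```

```text
52.75 [443.4 327.5  27.1] [ 0.3 -0.1 -0.7] 1.602 85.69437413426732 0.0
```

{"name": "send_rows", "arguments": {
  "plan": [
    {"x":-0.4,"y":-0.4,"z":4,"rx":0,"ry":0,"rz":0,"grip":100},
    {"x":0,"y":0,"z":4,"rx":0,"ry":0,"rz":0,"grip":100},
    {"x":0,"y":0,"z":0,"rx":0,"ry":0,"rz":0,"grip":100},
    {"x":0,"y":0,"z":0,"rx":0,"ry":0,"rz":0,"grip":90},
    {"x":0,"y":0,"z":0,"rx":0,"ry":0,"rz":0,"grip":80},
    {"x":0,"y":0,"z":0,"rx":0,"ry":0,"rz":0,"grip":75},
    {"x":0,"y":0,"z":0,"rx":0,"ry":0,"rz":0,"grip":70},
    {"x":0,"y":0,"z":0,"rx":0,"ry":0,"rz":0,"grip":65},
    {"x":0,"y":0,"z":0,"rx":0,"ry":0,"rz":0,"grip":60},
    {"x":0,"y":0,"z":0,"rx":0,"ry":0,"rz":0,"grip":56}
  ],
  "force": 50
}}

```text
time: 53.58
position: [443.0, 326.9, 19.2]
tcp_rot: [3.14, -0.001, 1.602]
wrist_force: [0.1, -0.0, 5.3]
opening: 57.3
grasp_force: 53.3
```

{"name": "send_rows", "arguments": {
  "plan": [
    {"x":0,"y":0,"z":0,"rx":0,"ry":0,"rz":0,"grip":56},
    {"x":0,"y":0,"z":0,"rx":0,"ry":0,"rz":0,"grip":56},
    {"x":0,"y":0,"z":0,"rx":0,"ry":0,"rz":0,"grip":56},
    {"x":0,"y":0,"z":0,"rx":0,"ry":0,"rz":0,"grip":56},
    {"x":0,"y":0,"z":0,"rx":0,"ry":0,"rz":0,"grip":56},
    {"x":0,"y":0,"z":0,"rx":0,"ry":0,"rz":0,"grip":56},
    {"x":0,"y":0,"z":0,"rx":0,"ry":0,"rz":0,"grip":56},
    {"x":0,"y":0,"z":0,"rx":0,"ry":0,"rz":0,"grip":56},
    {"x":0,"y":0,"z":0,"rx":0,"ry":0,"rz":0,"grip":56},
    {"x":0,"y":0,"z":0,"rx":0,"ry":0,"rz":0,"grip":56}
  ]
}}

```text
time: 54.42
position: [443.0, 326.9, 19.2]
tcp_rot: [3.14, -0.001, 1.602]
wrist_force: [-0.6, -0.4, 4.8]
opening: 57.3
grasp_force: 53.3
```

```bash
python3 st.py
```

```text
54.6167 [443.  326.9  19.2] [-0.2 -0.8  5.7] 1.602 57.56123237320334 53.348581083118916
```

{"name": "send_rows", "arguments": {
  "plan": [
    {"x":0,"y":0,"z":-5,"rx":0,"ry":0,"rz":0,"grip":56},
    {"x":0,"y":0,"z":-15,"rx":0,"ry":0,"rz":0,"grip":56},
    {"x":0,"y":0,"z":-25,"rx":0,"ry":0,"rz":0,"grip":56},
    {"x":0,"y":0,"z":-30,"rx":0,"ry":0,"rz":0,"grip":56},
    {"x":0,"y":0,"z":-30,"rx":0,"ry":0,"rz":0,"grip":56},
    {"x":0,"y":0,"z":-30,"rx":0,"ry":0,"rz":0,"grip":56},
    {"x":0,"y":0,"z":-30,"rx":0,"ry":0,"rz":0,"grip":56},
    {"x":0,"y":0,"z":-30,"rx":0,"ry":0,"rz":0,"grip":56},
    {"x":0,"y":0,"z":-30,"rx":0,"ry":0,"rz":0,"grip":56},
    {"x":0,"y":0,"z":-30,"rx":0,"ry":0,"rz":0,"grip":56}
  ]
}}

```text
time: 55.45
position: [441.9, 326.3, 274.6]
tcp_rot: [-3.14, 0.001, 1.602]
wrist_force: [1.4, -0.3, -1.6]
opening: 57.2
grasp_force: 53.7
```

{"name": "send_rows", "arguments": {
  "plan": [
    {"x":0,"y":0,"z":-25,"rx":0,"ry":0,"rz":0,"grip":56},
    {"x":0,"y":0,"z":-15,"rx":0,"ry":0,"rz":0,"grip":56},
    {"x":0,"y":0,"z":-10,"rx":0,"ry":0,"rz":0,"grip":56},
    {"x":0,"y":0,"z":-6,"rx":0,"ry":0,"rz":0,"grip":56},
    {"x":-8,"y":2.3,"z":0,"rx":0,"ry":0,"rz":0,"grip":56},
    {"x":-16,"y":4.7,"z":0,"rx":0,"ry":0,"rz":0,"grip":56},
    {"x":-26,"y":7.6,"z":0,"rx":0,"ry":0,"rz":0,"grip":56},
    {"x":-26,"y":7.6,"z":0,"rx":0,"ry":0,"rz":0,"grip":56},
    {"x":-26,"y":7.6,"z":0,"rx":0,"ry":0,"rz":0,"grip":56},
    {"x":-26,"y":7.6,"z":0,"rx":0,"ry":0,"rz":0,"grip":56}
  ]
}}

```text
time: 56.28
position: [483.4, 197.9, 327.6]
tcp_rot: [-3.138, 0.002, 1.602]
wrist_force: [0.1, 0.1, -2.3]
opening: 57.3
grasp_force: 53.8
```

{"name": "send_rows", "arguments": {
  "plan": [
    {"x":-26,"y":7.6,"z":0,"rx":0,"ry":0,"rz":0,"grip":56},
    {"x":-26,"y":7.6,"z":0,"rx":0,"ry":0,"rz":0,"grip":56},
    {"x":-26,"y":7.6,"z":0,"rx":0,"ry":0,"rz":0,"grip":56},
    {"x":-26,"y":7.6,"z":0,"rx":0,"ry":0,"rz":0,"grip":56},
    {"x":-26,"y":7.6,"z":0,"rx":0,"ry":0,"rz":0,"grip":56},
    {"x":-26,"y":7.6,"z":0,"rx":0,"ry":0,"rz":0,"grip":56},
    {"x":-26,"y":7.6,"z":0,"rx":0,"ry":0,"rz":0,"grip":56},
    {"x":-26,"y":7.6,"z":0,"rx":0,"ry":0,"rz":0,"grip":56},
    {"x":-26,"y":7.6,"z":0,"rx":0,"ry":0,"rz":0,"grip":56},
    {"x":-26,"y":7.6,"z":0,"rx":0,"ry":0,"rz":0,"grip":56}
  ]
}}

```text
time: 57.12
position: [567.2, -59.5, 327.5]
tcp_rot: [-3.138, -0.0, 1.601]
wrist_force: [-0.1, -0.2, -2.2]
opening: 57.8
grasp_force: 53.8
```

{"name": "send_rows", "arguments": {
  "plan": [
    {"x":-26,"y":7.6,"z":0,"rx":0,"ry":0,"rz":0,"grip":56},
    {"x":-26,"y":7.6,"z":0,"rx":0,"ry":0,"rz":0,"grip":56},
    {"x":-26,"y":7.6,"z":0,"rx":0,"ry":0,"rz":0,"grip":56},
    {"x":-26,"y":7.6,"z":0,"rx":0,"ry":0,"rz":0,"grip":56},
    {"x":-26,"y":7.6,"z":0,"rx":0,"ry":0,"rz":0,"grip":56},
    {"x":-20,"y":5.8,"z":0,"rx":0,"ry":0,"rz":0,"grip":56},
    {"x":-12,"y":3.5,"z":0,"rx":0,"ry":0,"rz":0,"grip":56},
    {"x":-5.5,"y":1.2,"z":0,"rx":0,"ry":0,"rz":0,"grip":56},
    {"x":0,"y":0,"z":0,"rx":0,"ry":0,"rz":0,"grip":56},
    {"x":0,"y":0,"z":0,"rx":0,"ry":0,"rz":0,"grip":56}
  ]
}}

```text
time: 57.95
position: [621.0, -222.9, 328.9]
tcp_rot: [-3.14, -0.001, 1.602]
wrist_force: [-0.4, -0.1, -0.7]
opening: 57.2
grasp_force: 53.7
```

```bash
python3 st.py
```

```text
58.15 [ 621.2 -222.4  329.7] [-0.5 -0.3 -1.6] 1.603 57.23768266501268 53.74792858958244
```

{"name": "send_rows", "arguments": {
  "plan": [
    {"x":-1,"y":1.3,"z":10,"rx":0,"ry":0,"rz":0,"grip":56},
    {"x":0,"y":0,"z":20,"rx":0,"ry":0,"rz":0,"grip":56},
    {"x":0,"y":0,"z":28,"rx":0,"ry":0,"rz":0,"grip":56},
    {"x":0,"y":0,"z":30,"rx":0,"ry":0,"rz":0,"grip":56},
    {"x":0,"y":0,"z":30,"rx":0,"ry":0,"rz":0,"grip":56},
    {"x":0,"y":0,"z":30,"rx":0,"ry":0,"rz":0,"grip":56},
    {"x":0,"y":0,"z":28,"rx":0,"ry":0,"rz":0,"grip":56},
    {"x":0,"y":0,"z":24,"rx":0,"ry":0,"rz":0,"grip":56},
    {"x":0,"y":0,"z":16,"rx":0,"ry":0,"rz":0,"grip":56},
    {"x":0,"y":0,"z":8,"rx":0,"ry":0,"rz":0,"grip":56}
  ]
}}

```text
time: 58.98
position: [621.0, -223.4, 102.0]
tcp_rot: [-3.137, -0.002, 1.602]
wrist_force: [-0.3, -0.1, -1.5]
opening: 57.3
grasp_force: 53.7
```

```bash
python3 st.py
```

```text
59.1833 [ 622.3 -224.   104.3] [-0.  -0.2 -1.5] 1.602 56.84464825911462 53.75346768647432
```

{"name": "send_rows", "arguments": {
  "plan": [
    {"x":0.5,"y":0.2,"z":6,"rx":0,"ry":0,"rz":0,"grip":56},
    {"x":0,"y":0,"z":9,"rx":0,"ry":0,"rz":0,"grip":56},
    {"x":0,"y":0,"z":11,"rx":0,"ry":0,"rz":0,"grip":56},
    {"x":0,"y":0,"z":11,"rx":0,"ry":0,"rz":0,"grip":56},
    {"x":0,"y":0,"z":11,"rx":0,"ry":0,"rz":0,"grip":56},
    {"x":0,"y":0,"z":9,"rx":0,"ry":0,"rz":0,"grip":56},
    {"x":0,"y":0,"z":7,"rx":0,"ry":0,"rz":0,"grip":56},
    {"x":0,"y":0,"z":5,"rx":0,"ry":0,"rz":0,"grip":56},
    {"x":0,"y":0,"z":3,"rx":0,"ry":0,"rz":0,"grip":56},
    {"x":0,"y":0,"z":0,"rx":0,"ry":0,"rz":0,"grip":56}
  ]
}}

```text
time: 60.02
position: [622.7, -223.9, 32.7]
tcp_rot: [-3.141, -0.001, 1.602]
wrist_force: [-1.2, -1.3, -1.0]
opening: 57.2
grasp_force: 53.8
```

```bash
python3 st.py
```

```text
60.2167 [ 623.3 -224.1   33.8] [-0.1 -0.5 -1.5] 1.602 57.49760521107464 53.76158891245723
```

Target z is 25.2; final slow descent.

{"name": "send_rows", "arguments": {
  "plan": [
    {"x":0.7,"y":-0.7,"z":2,"rx":0,"ry":0,"rz":0,"grip":56},
    {"x":0,"y":0,"z":2,"rx":0,"ry":0,"rz":0,"grip":56},
    {"x":0,"y":0,"z":1.5,"rx":0,"ry":0,"rz":0,"grip":56},
    {"x":0,"y":0,"z":1.2,"rx":0,"ry":0,"rz":0,"grip":56},
    {"x":0,"y":0,"z":1,"rx":0,"ry":0,"rz":0,"grip":56},
    {"x":0,"y":0,"z":0.9,"rx":0,"ry":0,"rz":0,"grip":56},
    {"x":0,"y":0,"z":0,"rx":0,"ry":0,"rz":0,"grip":56},
    {"x":0,"y":0,"z":0,"rx":0,"ry":0,"rz":0,"grip":56},
    {"x":0,"y":0,"z":0,"rx":0,"ry":0,"rz":0,"grip":56},
    {"x":0,"y":0,"z":0,"rx":0,"ry":0,"rz":0,"grip":56}
  ]
}}

```text
time: 61.05
position: [622.3, -223.3, 25.3]
tcp_rot: [3.141, 0.0, 1.602]
wrist_force: [-1.8, 1.1, 2.5]
opening: 56.9
grasp_force: 54.0
```

```bash
python3 st.py
```

```text
61.25 [ 622.3 -223.3   25.2] [-2.5  0.7  3.8] 1.602 57.45684202340631 54.128630217164755
```

Contact at the expected height. I release, rise and check.

{"name": "send_rows", "arguments": {
  "plan": [
    {"x":0,"y":0,"z":0,"rx":0,"ry":0,"rz":0,"grip":72},
    {"x":0,"y":0,"z":0,"rx":0,"ry":0,"rz":0,"grip":78},
    {"x":0,"y":0,"z":0,"rx":0,"ry":0,"rz":0,"grip":84},
    {"x":0,"y":0,"z":0,"rx":0,"ry":0,"rz":0,"grip":90},
    {"x":0,"y":0,"z":0,"rx":0,"ry":0,"rz":0,"grip":92},
    {"x":0,"y":0,"z":0,"rx":0,"ry":0,"rz":0,"grip":92},
    {"x":0,"y":0,"z":-4,"rx":0,"ry":0,"rz":0,"grip":92},
    {"x":0,"y":0,"z":-10,"rx":0,"ry":0,"rz":0,"grip":92},
    {"x":0,"y":0,"z":-15,"rx":0,"ry":0,"rz":0,"grip":92},
    {"x":0,"y":0,"z":-20,"rx":0,"ry":0,"rz":0,"grip":92}
  ]
}}

```text
time: 62.08
position: [621.6, -223.1, 74.0]
tcp_rot: [-3.14, -0.001, 1.602]
wrist_force: [-0.3, -0.0, 0.2]
opening: 78.9
grasp_force: 0.0
```

{"name": "send_rows", "arguments": {
  "plan": [
    {"x":0,"y":0,"z":-22,"rx":0,"ry":0,"rz":0,"grip":92},
    {"x":0,"y":0,"z":-22,"rx":0,"ry":0,"rz":0,"grip":92},
    {"x":0,"y":0,"z":-22,"rx":0,"ry":0,"rz":0,"grip":92},
    {"x":0,"y":0,"z":-22,"rx":0,"ry":0,"rz":0,"grip":92},
    {"x":0,"y":0,"z":-22,"rx":0,"ry":0,"rz":0,"grip":92},
    {"x":0,"y":0,"z":-22,"rx":0,"ry":0,"rz":0,"grip":92},
    {"x":0,"y":0,"z":-18,"rx":0,"ry":0,"rz":0,"grip":92},
    {"x":0,"y":0,"z":-12,"rx":0,"ry":0,"rz":0,"grip":92},
    {"x":0,"y":0,"z":-6,"rx":0,"ry":0,"rz":0,"grip":92},
    {"x":0,"y":0,"z":0,"rx":0,"ry":0,"rz":0,"grip":92}
  ]
}}

```text
time: 62.92
position: [622.8, -223.6, 244.4]
tcp_rot: [3.138, 0.002, 1.601]
wrist_force: [-0.3, 0.5, -0.8]
opening: 78.4
grasp_force: 0.0
```

```bash
python3 st.py; python3 ring.py 58 29 622.3 -223.3; python3 wax.py b 10.5
python3 - <<'E'
from h import *
im,_=grab('side'); cv2.imwrite('pics/s10.png',cv2.resize(im[140:332,200:440],(750,600)))
E
```

```text
63.1167 [ 621.9 -223.2  241.5] [-0.3 -0.1 -1.1] 1.602 78.54061201935579 0.0
rim [ 621.8 -223.6] r 29.7 168 sectors [24 22 22 24 19 16 21 20]
[ 621.8 -223.2  240.7]
(248, 156, 23, 23) 370.0 foot edges L,R,T,B [array([ 607.7, -225.4]), array([ 637.3, -224.5]), array([ 622. , -209.5]), array([ 623. , -239.4])]
```

View pics/s10.png

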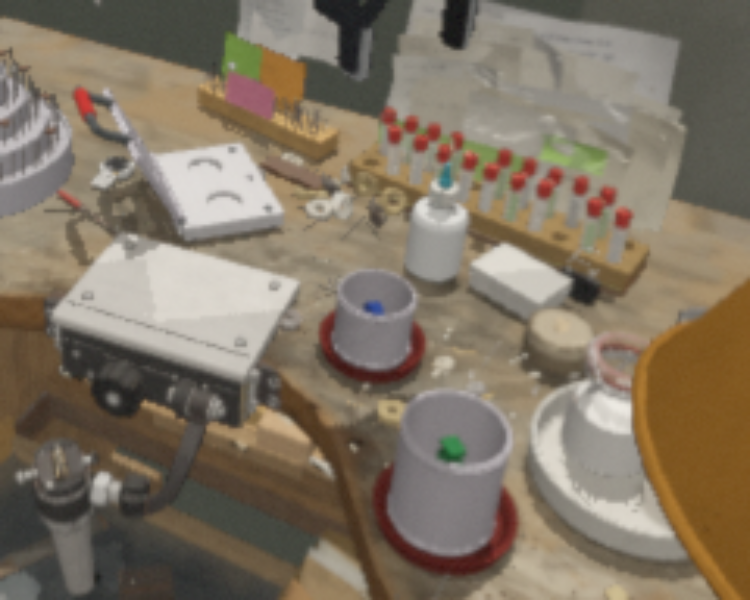

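The last picture shows both flasks flat inside their bases at (372,320) and (450,470), with the blue and green waxes standing inside. The cover is open at (100,110), and the bottle and pot are undisturbed.

```bash
python3 -c "
from workcell import ctrl
print(ctrl.close_job())"
```

```text
the job is handed in; nothing more can be done
None
```

The job is handed in at about 63 s: both waxes stand centred on their bases with the right flasks seated flat over them, the cover is open at its stop, and the flux pot and dropper bottle were not touched.

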